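# Build a puck mould on the scale and set out the mixing cup

### The arm

A 6-joint arm with a two-finger parallel gripper is mounted at the origin on the work surface. World frame = base frame: x ahead of the robot, y to its left, z up, the work surface at z = 0. Lengths are in m, angles in rad, forces in N, time in s.
With the tool pointing down it reaches from about 0.225 to 0.875 m from the base axis. Payload 3.4 kg.
Tool frame: the origin (TCP) lies at the very end of the fingers, on their centre line; the grasp point (between the pads) lies 19 mm behind it (grasp_offset is the distance from the TCP to the grasp point, in m); y points along the fingers, z is the direction in which the jaws open and shut, and the axes are right-handed (so a half turn about y gives the same grasp; the last joint's range is limited). The gripper opens to 85 mm and grips with 20 to 120 N. Pads are 22 mm wide; open, the fingers measure 114 mm over their backs; the gripper's body (76 mm by 85 mm) begins 54 mm behind the grasp point. The pads swing forward as they close: fully open they stand 13 mm farther back than shut.
Start: joints at [1.145, 0.276, 1.505, -0, 1.361, -0.121], TCP at [0.173, 0.549, 0.231] pointing down, gripper open.
Joint ranges: [-2.89, 2.89], [-0.75, 2.08], [0.22, 2.7], [-1.18, 4.32], [0.11, 2.71], [-2.7, 2.7]. Speed limits (rad/s): [2.57, 2.57, 3.14, 3.14, 3.14, 3.14].

### API

Orientations are given as a unit quaternion [w, x, y, z].
In Python, from rig import get_state, get_image, sign_off, grasp_offset gives the robot as it stands.
- The arm moves only by the shell command python3 -m jog 'ROWS' [FORCE]. ROWS is JSON, one flat list of numbers, 7 for each row, row after row: the closure in counts, from 0 (fully open) to 255 (shut), then the shift along the tool's x, y, z in cm, then the turn, a rotation vector about the tool's x, y, z in units of 8 degrees (1.0 is 8 degrees). In form: [jaw, tx, ty, tz, rx, ry, rz, jaw, tx, ty, tz, rx, ry, rz, ...]. A call has 1 to 12 rows; each row is the pose to reach, as a shift and turn from the pose commanded when the call began, along the tool's axes at that moment; what a row does not reach only later rows make up. A row lasts 1/8 s, in which the tool goes at most 62.5 mm and 10.7 degrees, less where a joint would pass 70% of its speed; a pose out of reach is approached as far as the arm can. A call with a gripper value outside its range is refused whole. The fingers move at their own pace and stop on an object; FORCE is the grip in N (left out, the last holds). Time passes only in rows, so rows that repeat a pose let the fingers close. It gives the time, the measured TCP pose, the force and the opening at its end, in the units of the state.
- get_state(): the state, without advancing time (a new reading comes with each control period).
- get_image(name): name is "side" or "top" or "wrist"; returns a dict with "color" (480x640x3 uint8, blue, green, red), "mtx" (3x3 intrinsics, pixels), "R" (3x3) and "t" (3): a world point X has camera coordinates R X + t; the wrist camera has in their place "tool_from_camera" (4x4, takes a point from camera to tool coordinates, whose origin is the TCP and whose axes are the tool frame's). Camera axes: x right, y down, z forward; pixel columns grow to the right and rows downward; lengths in m; the calibration is good to about 2 mm. A picture is of the moment at which its call begins: read the wrist's pose just before it. There is no depth.
- sign_off(): hands the job in, once; it reports no verdict.
The state is a dict: "clock": time; "qpos": joint angles; "qd": joint speeds; "effort": joint torques, N m; "position": TCP position; "ee_rot": TCP orientation; "contact_force": force on the tool from outside, world axes, zero at the start; "moment": the same for the moment, N m; "width": finger opening in m.
Only numpy, scipy, OpenCV 4.12 (cv2) and the standard library are available. Lean on these libraries where they do the work, as an engineer would, in place of code of your own. Each camera call takes 0.05 s, during which the arm holds its last target.

### The job

Get the next silicone pour ready: build the casting mould in the middle of the scale's dark round pan, first the red base dish with its open side up, then the aluminium sleeve standing in the dish, then the brass core standing inside the sleeve with its stem up, and last the yellow cover ring over the stem, lying flat and centred on top of the sleeve. At any point, stand the empty green mixing cup upright in the middle of the stirrer's white square plate. Leave the white jar, the amber pot and the steel weight standing where they are.

Things in the scene. Friction and masses are not known exactly. Their poses are not given: they have to be found in the camera images.
- scale: Fixed bench scale, left or right on the table: white housing, dark round pan 132 mm across whose flat top is 58 mm above the table; display and keys towards its -x. Origin at table level under the pan's centre; z up; the housing (top 48 mm) reaches from -130 to +80 mm in its x, 85 mm either way in y.
- stirrer: Fixed magnetic stirrer on the other side: blue housing, white square plate 135 x 135 mm whose flat top is 68 mm above the table; two black knobs (tops 70 mm up) 107 mm towards its -x. Origin at table level under the plate's centre; z up; the housing (top 56 mm) reaches from -130 to +80 mm in its x, 80 mm either way in y.
- base: Mould base: loose round red plastic dish, open side up, outer diameter 70 mm, height 15 mm, wall 4 mm (recess 62 mm across), floor 5 mm thick; 80 g. Origin at the centre of its underside, z up.
- sleeve: Mould sleeve: loose aluminium tube standing upright, open at both ends, outer diameter 52 mm, bore 40 mm, height 38 mm; 100 g. Same either way up. Origin at the centre of its underside, z up.
- core: Mould core: loose solid brass plug standing upright, a round foot 30 mm in diameter and 28 mm high, tapering within 2 mm to a stem 14 mm in diameter that rises to 75 mm above the underside; about 200 g. Origin at the centre of its underside, z up along the stem.
- cover: Mould cover: loose flat yellow plastic ring lying on the table, outer diameter 62 mm, hole 34 mm, 10 mm thick; 40 g. Same either way up. Origin at the centre of its underside, z up.
- cup: Mixing cup: loose empty straight-sided green plastic cup standing upright, open on top, outer diameter 60 mm, height 75 mm, wall 3 mm; 60 g. Origin at the centre of its underside, z up.
- jar: Bystander: loose small white jar with a white lid and a grey band, 60 mm in diameter, 58 mm high, standing among the mould parts. Origin at the centre of its underside. Not to be moved.
- pot: Bystander: loose amber glass pot with a black lid, 52 mm in diameter, 50 mm high, standing about the middle of the mould parts. Origin at the centre of its underside. Not to be moved.
- weight: Bystander: loose steel check weight with a knob, 36 mm in diameter, 45 mm high. Origin at the centre of its underside. Not to be moved.
Not all that is in view belongs to the job. Of the things that look like the core, the middle-sized one is meant.

How it is judged:
By the outcome, as a careful person would: the job done as asked, in the order asked, and still so for the second after the job is handed in, with the robot touching nothing.
It also fails if it takes over 141 s, if anything falls off the work surface, if the arm or the gripper's body presses on something with over 40 N, if the wrist force passes 120 N, or if a joint passes its speed limit or range.

## Working session

There is one attempt and no reset: what is moved stays moved. The work goes in short steps, Python scripts to look and compute and a shell command to move; the robot and the scene stay as the last step left them, time stands still between calls to the robot, and variables do not carry over. Pictures are saved under pics/ and viewed, and the job is handed in when it is done.

```bash
ls; mkdir -p pics
python3 - <<'E'
from rig import *
import cv2
print(get_state()); print(grasp_offset)
for n in ["side","top","wrist"]:
    im=get_image(n); cv2.imwrite(f"pics/{n}0.png",im["color"]); print(n,im["mtx"].tolist(),{k:im[k].tolist() for k in im if k not in("color","mtx")})
E
```

```text
pics
{'clock': 0.0, 'qpos': array([ 1.14497132e+00,  2.76592485e-01,  1.50612233e+00,  2.75445995e-05,
        1.36068727e+00, -1.20986474e-01]), 'qd': array([-0.00067575, -0.00081783,  0.0016262 , -0.00135738,  0.00148913,
       -0.00057881]), 'effort': array([ 1.60752013e-03, -4.16783524e+01, -2.45797795e+01, -1.53996175e-04,
        1.10531659e-02,  1.77881965e-06]), 'position': array([0.17235289, 0.54801865, 0.23044544]), 'ee_rot': array([-0.69829505,  0.69952185, -0.10754375,  0.10717994]), 'contact_force': array([-0.43422184, -0.86569959, -0.35113124]), 'moment': array([ 0.06887421, -0.03135669,  0.01010803]), 'width': 0.08544969287935368}
0.0187
side [[442.8001617644345, 0.0, 314.32136644746845], [0.0, 442.8001617644345, 236.40271159680816], [0.0, 0.0, 1.0]] {'R': [[0.7503385708350259, -0.6610015879657525, -0.008302398689809538], [-0.45435245451263195, -0.5065560437789988, -0.7327788353857635], [0.4801623435834984, 0.5536044393045658, -0.6804162318659659]], 't': [-0.43270990251736025, 0.29746606480106397, 0.6583325131452723]}
top [[592.8029559147125, 0.0, 328.14386167449317], [0.0, 592.8029559147125, 229.43928655438242], [0.0, 0.0, 1.0]] {'R': [[-0.008162328383776464, -0.9999650767526606, 0.0017949012232825155], [-0.9870073792686526, 0.007768491297974449, -0.1604870206969398], [0.1604674722944874, -0.003081528516700523, -0.9870363187428409]], 't': [-0.007547614928406717, 0.5803838219933926, 1.2539402523964516]}
wrist [[345.03085198066066, 0.0, 320.89805891576043], [0.0, 345.03085198066066, 243.50898450312135], [0.0, 0.0, 1.0]] {'tool_from_camera': [[0.000911904072243435, 0.9465200442517134, 0.3226437265168749, -0.08356664064244491], [-0.0010797695144074656, -0.3226427405932634, 0.9465202037147765, -0.1441867505510318], [0.9999990012638797, -0.0012115164881358366, 0.0007278042595318691, 0.00019211738889046703], [0.0, 0.0, 0.0, 1.0]]}
```

View pics/top0.png

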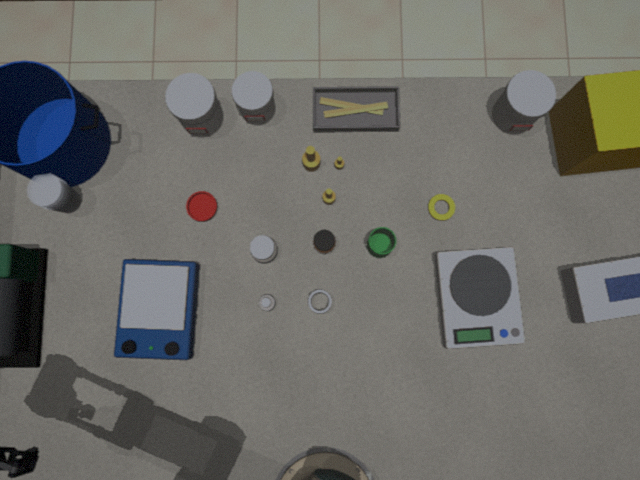

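View pics/side0.png

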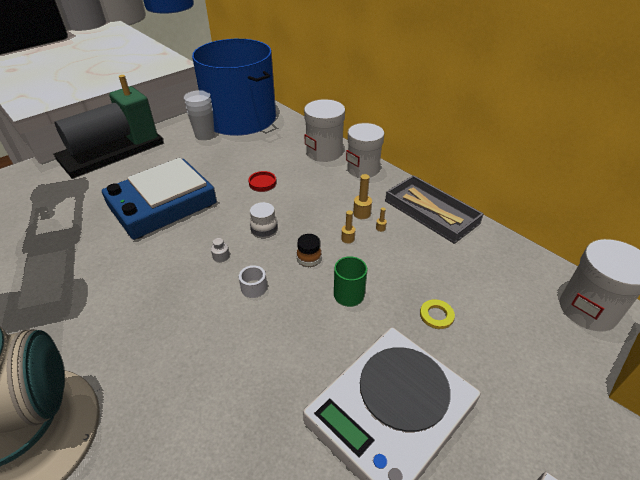

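View pics/wrist0.png

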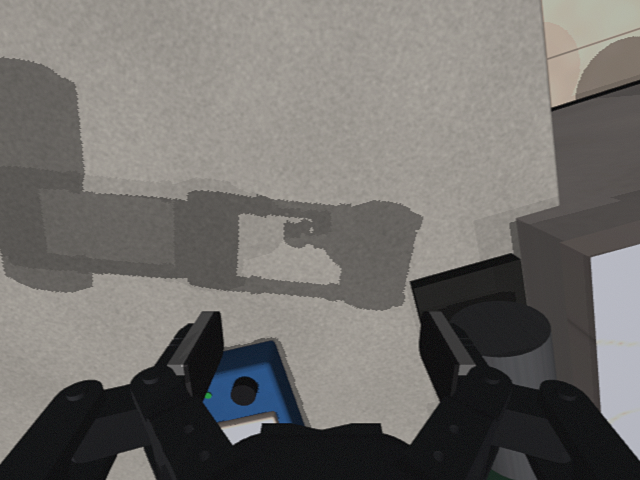

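Candidates for the core: brass pegs at (311,158) large, (329,196) medium and (340,162) small. I choose (329,196). Next I measure everything and check that choice in a crop.

```bash
cat > h.py <<'E'
import numpy as np, cv2
from rig import *
from scipy.spatial.transform import Rotation as Rn
def ray(im,uv,st=None):
    d=np.linalg.inv(im["mtx"])@np.array([uv[0],uv[1],1.0])
    if "R" in im:
        R=im["R"];return -R.T@im["t"],R.T@d
    T=im["tool_from_camera"]; q=st["ee_rot"]; R=Rn.from_quat([q[1],q[2],q[3],q[0]]).as_matrix()
    return st["position"]+R@T[:3,3], R@T[:3,:3]@d
def onz(im,uv,z,st=None):
    c,d=ray(im,uv,st); return c+d*(z-c[2])/d[2]
def proj(im,X,st=None):
    X=np.array(X,float)
    if "R" in im: p=im["R"]@X+im["t"]
    else:
        T=im["tool_from_camera"]; q=st["ee_rot"]; R=Rn.from_quat([q[1],q[2],q[3],q[0]]).as_matrix()
        p=T[:3,:3].T@(R.T@(X-st["position"])-T[:3,3])
    p=im["mtx"]@p; return p[:2]/p[2]
def cnts(mask,amin=30):
    c,_=cv2.findContours(mask.astype(np.uint8),cv2.RETR_EXTERNAL,cv2.CHAIN_APPROX_NONE)
    return [k for k in c if cv2.contourArea(k)>=amin]
def hsv(im): return [a.astype(int) for a in cv2.split(cv2.cvtColor(im["color"],cv2.COLOR_BGR2HSV))]
def grab(n):
    st=get_state(); return get_image(n),st
E
python3 - <<'E'
from h import *
st=get_state();q=st["ee_rot"];print(Rn.from_quat([q[1],q[2],q[3],q[0]]).as_matrix().round(3))
im=get_image("top");c=im["color"]
cv2.imwrite("pics/topcrop.png",cv2.resize(c[130:330,180:460],None,fx=2.8,fy=2.8,interpolation=cv2.INTER_CUBIC))
s=get_image("side")
cv2.imwrite("pics/sidecrop.png",cv2.resize(s["color"][150:340,200:480],None,fx=2.8,fy=2.8,interpolation=cv2.INTER_CUBIC))
H,S,V=hsv(im)
M={"red":((H<8)|(H>172))&(S>150)&(V>80),"green":(H>45)&(H<80)&(S>120)&(V>40),"yellow":(H>24)&(H<33)&(S>150),"brass":(H>14)&(H<24)&(S>100)&(V>60)}
for k,m in M.items():
    for ct in cnts(m):
        x,y,w,h=cv2.boundingRect(ct)
        if 180<x<520 and 120<y<400: print(k,x,y,w,h,cv2.contourArea(ct),[np.round(v,1) for v in cv2.fitEllipse(ct)[0:2]], onz(im,cv2.fitEllipse(ct)[0],0.01).round(4))
E
```

```text
[[ 0.954 -0.001  0.3  ]
 [-0.3   -0.001  0.954]
 [-0.    -1.    -0.001]]
red 187 192 30 29 635.5 [array([201.3, 205.9]), array([28.2, 28.8])] [0.6426 0.2753 0.01  ]
green 369 234 21 20 274.5 [array([379.6, 243.2]), array([18.5, 21.5])] [ 0.5541 -0.1277  0.01  ]
yellow 429 195 20 14 41.0 [array([438.8, 202.2]), array([12.1, 18.6])] [ 0.6471 -0.2646  0.01  ]
brass 311 152 9 13 37.5 [array([315.8, 158.5]), array([ 7.4, 11.4])] [0.752  0.0147 0.01  ]
```

View pics/topcrop.png

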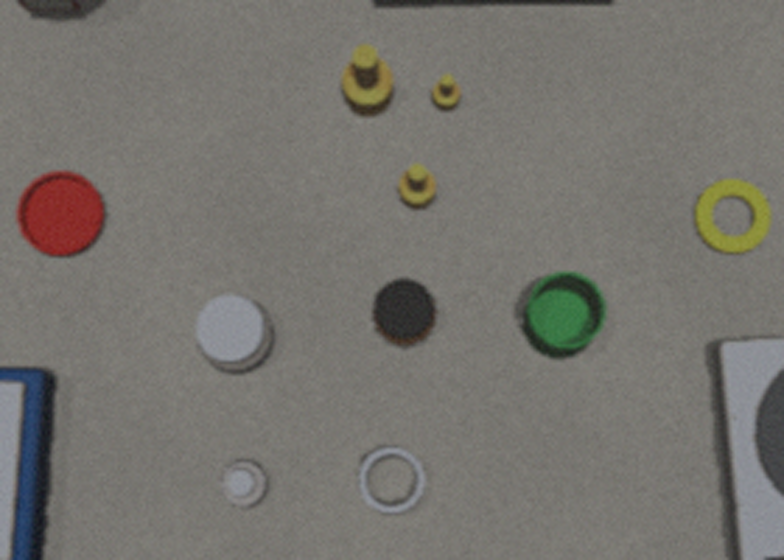

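View pics/sidecrop.png

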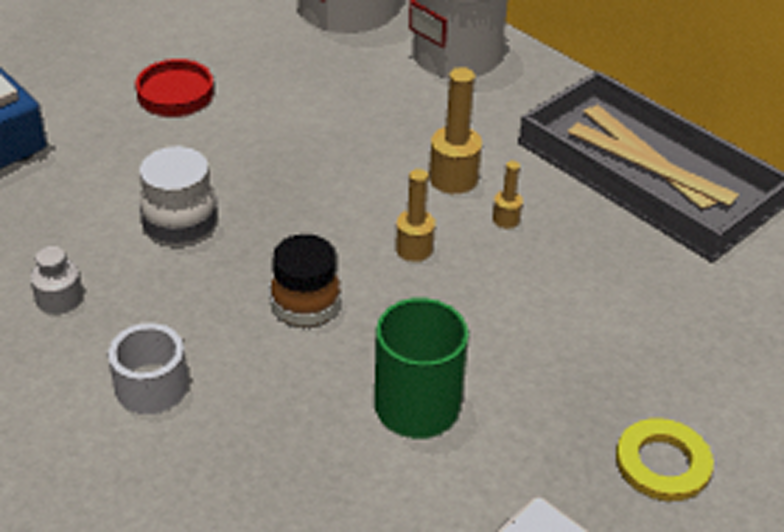

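The crops confirm the medium peg at (329,196) in the top view and about (348,227) in the side view. It sits clearly between the large one at (311,158) and the small one at (340,162). Next come better masks and positions.

Run:
```python
from h import *
im=get_image("top");s=get_image("side")
def blobs(im,m,box,amin=15):
    out=[]
    for ct in cnts(m,amin):
        x,y,w,h=cv2.boundingRect(ct)
        if box[0]<x<box[1] and box[2]<y<box[3]: out.append((x,y,w,h,ct))
    return out
H,S,V=hsv(im)
sat=(S>90)
for b in blobs(im,sat,(180,520,120,300)):
    x,y,w,h,ct=b; hu=np.median(H[y:y+h,x:x+w][sat[y:y+h,x:x+w]])
    print("top",b[:4],hu,[np.round(v,1) for v in cv2.fitEllipse(ct)[:2]])
H2,S2,V2=hsv(s); sat2=(S2>110)
for b in blobs(s,sat2,(200,480,150,340)):
    x,y,w,h,ct=b; hu=np.median(H2[y:y+h,x:x+w][sat2[y:y+h,x:x+w]])
    print("side",b[:4],hu)
# scale pan (dark) & stirrer plate
for nm,m,box in [("pan",(V<85)&(S<60),(430,540,230,330)),("plate",(V>150)&(S<60),(110,180,255,330)),("ring",(V>150)&(S<60),(290,350,280,320)),("jar",(V>140)&(S<60),(240,290,225,320)),("pot",(V<70),(300,350,220,260))]:
    m=m.copy(); 
    for b in blobs(im,m,box,20):
        ct=b[4]; z={"pan":.058,"plate":.068,"ring":.038,"jar":.058,"pot":.05}[nm]
        r=cv2.minAreaRect(ct); e=cv2.fitEllipse(ct)
        print(nm,b[:4],"rect",np.round(r[0],1),np.round(r[1],1),round(r[2],1),"ell",np.round(e[0],1),np.round(e[1],1),onz(im,e[0],z).round(4),onz(im,r[0],z).round(4))
```

```text
top (368, 227, 28, 28) 65.0 [array([381.3, 241.2]), array([25.2, 26.1])]
top (428, 194, 27, 26) 31.0 [array([441.2, 206.7]), array([25.3, 26.4])]
top (186, 191, 31, 31) 1.0 [array([201.1, 205.7]), array([29.5, 30.3])]
top (323, 189, 12, 15) 24.0 [array([328.6, 196.1]), array([11.4, 14.1])]
top (335, 157, 9, 12) 25.0 [array([339. , 162.8]), array([ 8.2, 10.8])]
top (302, 146, 18, 25) 24.0 [array([310.8, 158.4]), array([16.3, 22.5])]
top (512, 125, 21, 2) 3.0 [array([522. , 125.5]), array([0., 1.])]
side (420, 299, 35, 30) 30.0
side (334, 257, 33, 49) 67.0
side (297, 245, 24, 17) 14.0
side (376, 208, 11, 23) 18.0
side (403, 188, 60, 32) 20.0
side (342, 174, 30, 69) 18.0
side (248, 171, 28, 21) 1.0
pan (453, 327, 41, 17) rect [473.1 334.9] [14.6 39.4] 86.2 ell [472.9 334.9] [15.5 49.1] [ 0.35   -0.3166  0.058 ] [ 0.35   -0.3168  0.058 ]
pan (450, 255, 61, 61) rect [479.8 284.9] [59.8 59.6] 78.7 ell [479.8 284.9] [58.1 60.6] [ 0.4554 -0.3364  0.058 ] [ 0.4554 -0.3363  0.058 ]
pan (432, 252, 14, 96) rect [438.5 299.6] [95.6  5. ] 84.1 ell [438.7 298.6] [  4.1 109.9] [ 0.4269 -0.247   0.058 ] [ 0.4249 -0.2466  0.058 ]
plate (121, 265, 66, 64) rect [153.5 296.9] [60.6 62.9] 4.4 ell [153.6 297.3] [68.  72.4] [0.4341 0.3586 0.068 ] [0.4351 0.359  0.068 ]
jar (262, 298, 8, 9) rect [265.3 301.8] [7.1 7.8] 45.0 ell [265.3 302. ] [7.2 8.1] [0.4228 0.1231 0.058 ] [0.4233 0.1232 0.058 ]
jar (250, 236, 23, 23) rect [261. 247.] [22. 22.] 90.0 ell [261.4 246.7] [21.7 22.1] [0.5418 0.1327 0.058 ] [0.5411 0.1335 0.058 ]
pot (314, 230, 21, 22) rect [324.  240.5] [21. 20.] 90.0 ell [323.9 240.5] [20.6 21.2] [ 0.5554 -0.0028  0.05  ] [ 0.5554 -0.0029  0.05  ]
```

```bash
cat >> h.py <<'E'
def plan(xyz,yaw=None):
    """print row numbers from measured pose to target TCP xyz, tool-x heading yaw(deg)"""
    st=get_state(); q=st["ee_rot"]; R=Rn.from_quat([q[1],q[2],q[3],q[0]]).as_matrix()
    d=R.T@(np.array(xyz)-st["position"])*100
    r=np.zeros(3)
    if yaw is not None:
        a=np.radians(yaw);c,s=np.cos(a),np.sin(a)
        T=np.array([[c,0,-s],[s,0,c],[0,-1,0]]);T=T.copy(); T[:,2]=np.cross(T[:,0],T[:,1])
        r=np.degrees(Rn.from_matrix(R.T@T).as_rotvec())/8
    print("shift cm",d.round(2),"turn",r.round(2),"dist",np.linalg.norm(d).round(1))
def tell():
    st=get_state(); q=st["ee_rot"]; R=Rn.from_quat([q[1],q[2],q[3],q[0]]).as_matrix()
    print(round(float(st["clock"]),2),st["position"].round(4),"yaw",np.degrees(np.arctan2(R[1,0],R[0,0])).round(1),"down",R[:,1].round(3),"w",round(float(st["width"]),4),"F",st["contact_force"].round(1))
E
python3 - <<'E'
from h import *
im=get_image("top")
P={"base":((201.1,205.7),.015),"cover":((441.2,206.7),.01),"cup":((381.3,241.2),.07)}
for k,(uv,z) in P.items(): print(k,onz(im,uv,z).round(4))
# core: foot bottom edge / stem tip  (two views)
s=get_image("side")
def tri(a,b):
    c1,d1=ray(im,a);c2,d2=ray(s,b)
    A=np.stack([d1,-d2],1);k,_,_,_=np.linalg.lstsq(A,c2-c1,rcond=None)
    p,q=c1+d1*k[0],c2+d2*k[1];return ((p+q)/2).round(4),np.linalg.norm(p-q).round(4)
print("core tip",tri((180+417/2.8,130+170/2.8),(200+418/2.8,150+174/2.8)))
print("sleeve",onz(im,(180+392/2.8,130+480/2.8),.038))
plan((0.643,0.275,0.23),0)
tell()
E
```

```text
base [0.6422 0.2747 0.015 ]
cover [ 0.6366 -0.2696  0.01  ]
cup [ 0.5501 -0.1261  0.07  ]
core tip (array([ 0.661 , -0.0146,  0.0747]), np.float64(0.0002))
sleeve [0.42386503 0.00670644 0.038     ]
shift cm [ 53.08   0.13 -11.97] turn [ 0.   -2.18 -0.  ] dist 54.4
0.45 [0.1726 0.5485 0.2313] yaw -17.5 down [-0. -0. -1.] w 0.0853 F [ 0.1  0.4 -0.1]
```

```bash
python3 -m jog '[0,53.1,8,-12,0,-2.18,0,0,53.1,8,-12,0,-2.18,0,0,53.1,8,-12,0,-2.18,0,0,53.1,8,-12,0,-2.18,0,0,53.1,8,-12,0,-2.18,0,0,53.1,8,-12,0,-2.18,0,0,53.1,8,-12,0,-2.18,0,0,53.1,8,-12,0,-2.18,0,0,53.1,8,-12,0,-2.18,0,0,53.1,8,-12,0,-2.18,0,0,53.1,8,-12,0,-2.18,0,0,53.1,8,-12,0,-2.18,0]' 40
python3 - <<'E'
from h import *
tell(); im,st=grab("wrist"); cv2.imwrite("pics/w1.png",im["color"])
H,S,V=hsv(im); m=((H<8)|(H>172))&(S>90)
for ct in cnts(m,500):
    e=cv2.fitEllipse(ct); print(np.round(e[0],1),np.round(e[1],1),onz(im,e[0],.015,st).round(4))
tell()
E
```

```text
clock: 1.95
position: [0.6419, 0.2758, 0.1518]
ee_rot: [0.707, -0.707, -0.0, 0.0]
contact_force: [-0.2, -0.0, -0.1]
width: 0.0852
1.95 [0.6419 0.2758 0.1518] yaw 0.1 down [-0.     0.001 -1.   ] w 0.0852 F [-0.2 -0.  -0.1]
[318.7 229.6] [79.6 80.7] [0.6418 0.2745 0.015 ]
2.0 [0.6419 0.2759 0.1519] yaw 0.1 down [ 0.  0. -1.] w 0.0852 F [-0.6 -0.9  0.8]
```

View pics/w1.png

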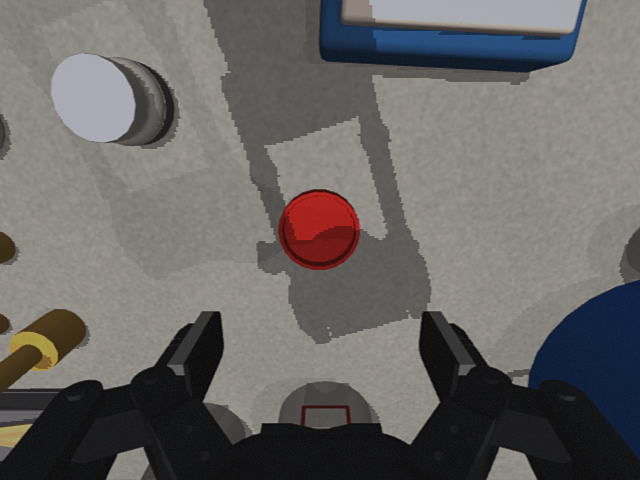

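```bash
python3 -m jog '[0,0,6,-0.1,0,0,0,0,0,12,-0.1,0,0,0,0,0,14.5,-0.1,0,0,0,0,0,15.4,-0.1,0,0,0,0,0,15.4,-0.1,0,0,0,120,0,15.4,-0.1,0,0,0,120,0,15.4,-0.1,0,0,0,120,0,15.4,-0.1,0,0,0,120,0,15.4,-0.1,0,0,0]' 40
python3 - <<'E'
from h import *
tell(); im,st=grab("wrist"); cv2.imwrite("pics/w2.png",im["color"])
E
```

```text
clock: 3.12
position: [0.6445, 0.2744, -0.0002]
ee_rot: [0.708, -0.707, -0.001, -0.002]
contact_force: [-0.4, 1.2, 6.8]
width: 0.0673
3.12 [ 6.445e-01  2.744e-01 -2.000e-04] yaw -0.0 down [ 0.004  0.002 -1.   ] w 0.0673 F [-0.4  1.2  6.8]
```

View pics/w2.png

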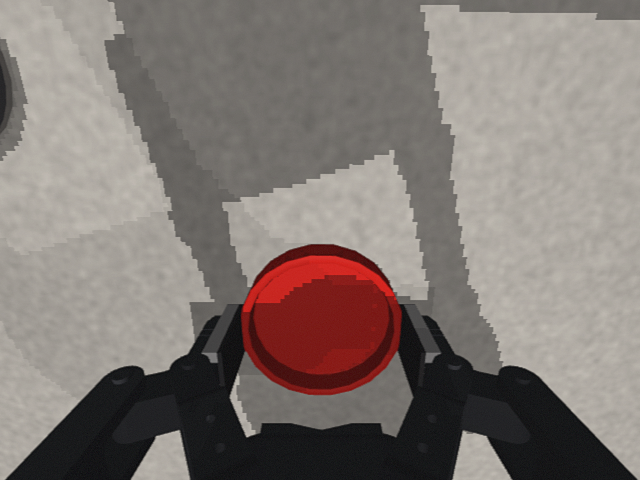

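Run:
```python
from h import *
tell(); im,st=grab("wrist")
H,S,V=hsv(im); m=((H<8)|(H>172))&(S>90)
# inner recess edge / rim
for ct in cnts(m,500):
    print(cv2.boundingRect(ct))
for z in(.012,.015,.02): print(z,onz(im,(321.5,325),z,st).round(4),onz(im,(243,325),z,st).round(4),onz(im,(400,325),z,st).round(4),"top/bot",onz(im,(321,255),z,st).round(4),onz(im,(321,394),z,st).round(4))
```

```text
3.17 [ 6.446e-01  2.744e-01 -2.000e-04] yaw -0.0 down [ 0.004  0.002 -1.   ] w 0.0676 F [-0.7  1.3  6.1]
(240, 244, 163, 151)
0.012 [0.6439 0.275  0.012 ] [0.6438 0.2405 0.012 ] [0.644  0.3095 0.012 ] top/bot [0.611  0.2748 0.012 ] [0.6817 0.2747 0.012 ]
0.015 [0.642 0.275 0.015] [0.6419 0.2413 0.015 ] [0.6421 0.3087 0.015 ] top/bot [0.6098 0.2748 0.015 ] [0.6789 0.2747 0.015 ]
0.02 [0.6388 0.275  0.02  ] [0.6387 0.2426 0.02  ] [0.6389 0.3074 0.02  ] top/bot [0.6079 0.2748 0.02  ] [0.6743 0.2747 0.02  ]
```

```bash
python3 -m jog '[120,0,-2,0,0,0,0,120,0,-7,0,0,0,0,120,0,-13,0,0,0,0,120,-1.5,-16,-5,0,0,0,120,-3.4,-16,-11,0,0,0,120,-5.2,-16,-17,0,0,0,120,-7,-16,-23,0,0,0,120,-9,-16,-29,0,0,0,120,-10.8,-16,-35,0,0,0,120,-12.6,-16,-41,0,0,0,120,-14.5,-16,-47,0,0,0,120,-16.3,-16,-53,0,0,0]'
python3 - <<'E'
from h import *
tell();plan((.4554,-.3364,.15),0)
E
```

```text
clock: 4.72
position: [0.4797, -0.2559, 0.1579]
ee_rot: [-0.707, 0.707, 0.0, 0.001]
contact_force: [0.7, 0.5, -0.6]
width: 0.0676
4.72 [ 0.4797 -0.2559  0.1579] yaw -0.0 down [ 0.001 -0.001 -1.   ] w 0.0676 F [ 0.7  0.5 -0.6]
shift cm [-2.42  0.79 -8.05] turn [ 0.   -0.    0.01] dist 8.4
```

```bash
python3 -m jog '[120,-2.4,0.8,-8,0,0,0,120,-2.4,0.8,-8,0,0,0,120,-2.4,0.8,-8,0,0,0,120,-2.4,0.8,-8,0,0,0]'
python3 - <<'E'
from h import *
tell(); im,st=grab("wrist"); cv2.imwrite("pics/w3.png",im["color"])
H,S,V=hsv(im); m=((V<95)&(S<70))
for ct in cnts(m,5000):
    e=cv2.fitEllipse(ct); print(cv2.boundingRect(ct),np.round(e[0],1),np.round(e[1],1),onz(im,e[0],.058,st).round(4))
E
```

```text
clock: 5.22
position: [0.4568, -0.3324, 0.1494]
ee_rot: [0.708, -0.707, -0.0, 0.0]
contact_force: [0.3, -0.2, 0.3]
width: 0.0671
5.22 [ 0.4568 -0.3324  0.1494] yaw 0.0 down [ 0.     0.001 -1.   ] w 0.0671 F [ 0.3 -0.2  0.3]
(6, 304, 631, 176) [320.5 412.2] [177.5 588.5] [ 0.608  -0.3322  0.058 ]
(221, 153, 182, 145) [309.9 223.9] [141.5 185.4] [ 0.4389 -0.3396  0.058 ]
(0, 126, 98, 172) [ 42.2 212.1] [ 76.7 186.4] [ 0.4302 -0.5264  0.058 ]
(272, 56, 135, 62) [339.7  86.2] [ 59.9 166.5] [ 0.3499 -0.32    0.058 ]
```

View pics/w3.png

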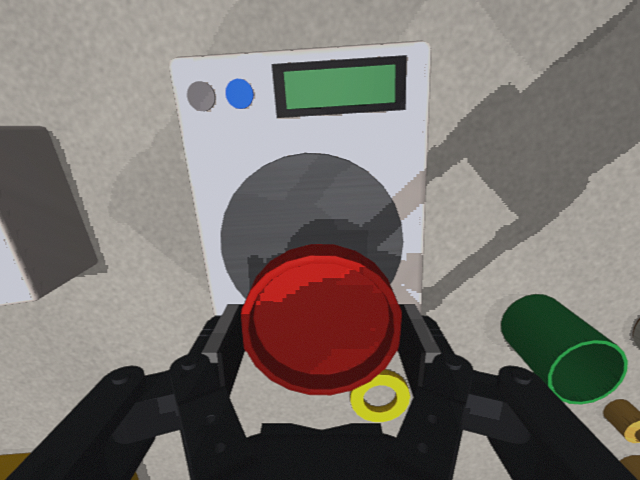

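Run:
```python
from h import *
tell(); im,st=grab("wrist")
H,S,V=hsv(im); m=((V<110)&(S<70))
best=[c for c in cnts(m,5000) if 200<cv2.boundingRect(c)[0]<240][0][:,0,:]
P=np.array([onz(im,p,.058,st)[:2] for p in best if p[1]<275 and (p[0]<395 or p[1]<190)])
A=np.c_[2*P,np.ones(len(P))];
k=np.linalg.lstsq(A,(P**2).sum(1),rcond=None)[0]
r=np.sqrt(k[2]+k[0]**2+k[1]**2);print(k[:2].round(4),r.round(4),(np.hypot(*(P-k[:2]).T)-r).std())
plan((k[0],k[1],.1))
```

```text
5.28 [ 0.457  -0.3322  0.1494] yaw 0.1 down [ 0.     0.001 -1.   ] w 0.0672 F [0.5 0.4 0.2]
[ 0.4369 -0.3451] 0.0496 0.013349545837434074
shift cm [-2.02  4.95 -1.29] turn [0. 0. 0.] dist 5.5
```

Run:
```python
from h import *
im,st=grab("wrist")
g=cv2.cvtColor(im["color"],cv2.COLOR_BGR2GRAY).astype(int)
pts=[]
for v in range(160,270,4):
    for seq in (range(205,300),range(425,330,-1)):
        seq=list(seq)
        for u in seq:
            if g[v,u]<115 and g[v,u-3 if seq[0]<300 else u+3]>135: pts.append((u,v));break
for u in range(260,360,6):
    for v in range(135,175):
        if g[v,u]<115 and g[v-3,u]>135: pts.append((u,v));break
P=np.array([onz(im,p,.058,st)[:2] for p in pts])
for _ in range(4):
    A=np.c_[2*P,np.ones(len(P))]
    k=np.linalg.lstsq(A,(P**2).sum(1),rcond=None)[0]
    r=np.sqrt(k[2]+k[0]**2+k[1]**2); e=np.abs(np.hypot(*(P-k[:2]).T)-r); print(len(P),k[:2].round(4),r.round(4),e.max().round(4)); P=P[e<max(.001,2*np.median(e))]
tell(); plan((k[0],k[1],.1),0)
```

```text
73 [ 0.4552 -0.3377] 0.0654 0.0233
67 [ 0.4557 -0.3384] 0.0653 0.0005
67 [ 0.4557 -0.3384] 0.0653 0.0005
67 [ 0.4557 -0.3384] 0.0653 0.0005
5.38 [ 0.4571 -0.3324  0.1495] yaw 0.1 down [ 0.  0. -1.] w 0.0675 F [ 0.1  0.5 -0.6]
shift cm [-0.14  4.95 -0.61] turn [-0.    0.01  0.  ] dist 5.0
```

```bash
python3 -m jog '[120,-0.1,3,-0.55,0,0,0,120,-0.1,6,-0.55,0,0,0,120,-0.1,8,-0.55,0,0,0,120,-0.1,8.6,-0.55,0,0,0,120,-0.1,8.9,-0.55,0,0,0,120,-0.1,9.1,-0.55,0,0,0,120,-0.1,9.1,-0.55,0,0,0]'
```

```text
clock: 6.25
position: [0.4558, -0.3397, 0.0589]
ee_rot: [-0.707, 0.707, 0.0, 0.0]
contact_force: [-0.6, 0.3, -0.1]
width: 0.0674
```

```bash
python3 -m jog '[120,0,0,0.2,0,0,0,120,0,0.1,0.2,0,0,0,120,0,0.2,0.2,0,0,0]'; python3 -c "
from h import *
tell()"
```

```text
clock: 6.62
position: [0.4556, -0.3374, 0.0577]
ee_rot: [-0.707, 0.707, -0.0, 0.0]
contact_force: [-2.5, 2.3, 12.8]
width: 0.0675
6.62 [ 0.4556 -0.3374  0.0577] yaw -0.0 down [ 0.001 -0.    -1.   ] w 0.0675 F [-2.5  2.3 12.8]
```

Contact at 12.8 N, so the dish is resting on the pan. Release slowly and rise.

```bash
python3 -m jog '[100,0,-0.1,0,0,0,0,60,0,-0.1,0,0,0,0,0,0,-0.1,0,0,0,0,0,0,-0.1,0,0,0,0,0,0,-3,0,0,0,0,0,0,-8,0,0,0,0,0,0,-13,0,0,0,0,0,0,-13,0,0,0,0]'
python3 - <<'E'
from h import *
tell(); im,st=grab("wrist"); cv2.imwrite("pics/w4.png",im["color"])
H,S,V=hsv(im); m=((H<8)|(H>172))&(S>90)
for ct in cnts(m,500):
    e=cv2.fitEllipse(ct); print(np.round(e[0],1),np.round(e[1],1),onz(im,e[0],.073,st).round(4))
t=get_image("top");H,S,V=hsv(t); m=((H<8)|(H>172))&(S>90)
for ct in cnts(m,200):
    e=cv2.fitEllipse(ct); print(np.round(e[0],1),np.round(e[1],1),onz(t,e[0],.073,st).round(4))
plan((.424,.0067,.17),0)
E
```

```text
clock: 7.62
position: [0.4577, -0.3395, 0.1906]
ee_rot: [-0.705, 0.709, 0.002, 0.003]
contact_force: [-0.4, 0.2, 0.3]
width: 0.0854
7.62 [ 0.4577 -0.3395  0.1906] yaw -0.0 down [ 0.007 -0.007 -1.   ] w 0.0854 F [-0.4  0.2  0.3]
[324.3 229.8] [85.7 87.4] [ 0.4528 -0.3371  0.073 ]
[479.2 291.1] [18.1 31.9] [ 0.4414 -0.3306  0.073 ]
shift cm [-3.15  1.62 34.4 ] turn [ 0. -0.  0.] dist 34.6
```

View pics/w4.png

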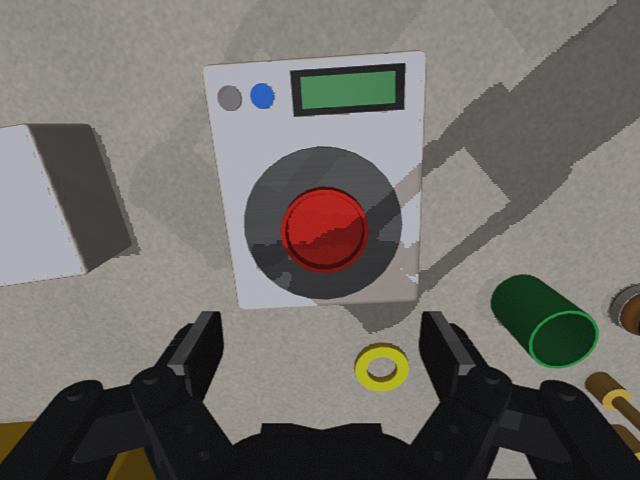

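```bash
python3 -m jog '[0,-0.5,1.6,6,0,0,0,0,-1.1,1.6,12,0,0,0,0,-1.7,1.6,18,0,0,0,0,-2.3,1.6,24,0,0,0,0,-2.9,1.6,30,0,0,0,0,-3.15,1.6,34.4,0,0,0,0,-3.15,1.6,34.4,0,0,0,0,-3.15,1.6,34.4,0,0,0,0,-3.15,1.6,34.4,0,0,0]'
python3 - <<'E'
from h import *
t=get_image("top");cv2.imwrite("pics/t4.png",t["color"][200:380,400:560])
tell(); im,st=grab("wrist"); cv2.imwrite("pics/w5.png",im["color"])
H,S,V=hsv(im); m=(V>165)&(S<60)
for ct in cnts(m,500):
    e=cv2.fitEllipse(ct); print(cv2.boundingRect(ct),np.round(e[0],1),np.round(e[1],1),onz(im,e[0],.038,st).round(4))
H,S,V=hsv(t); m=((H<8)|(H>172))&(S>90)
for ct in cnts(m,200):
    e=cv2.fitEllipse(ct); print("dish",np.round(e[0],1),np.round(e[1],1),onz(t,e[0],.073).round(4))
E
```

```text
clock: 8.85
position: [0.4241, 0.0055, 0.1697]
ee_rot: [-0.707, 0.707, -0.001, 0.0]
contact_force: [-0.7, -1.5, 0.7]
width: 0.0853
8.9 [0.4241 0.0055 0.1698] yaw -0.1 down [-0.001 -0.    -1.   ] w 0.0857 F [-0.4 -0.1 -0.2]
(0, 248, 37, 100) [ 13.1 318.5] [ 30.2 114.7] [ 0.506  -0.2749  0.038 ]
dish [481.3 284.8] [32.1 33.5] [ 0.4547 -0.3356  0.073 ]
```

View pics/w5.png

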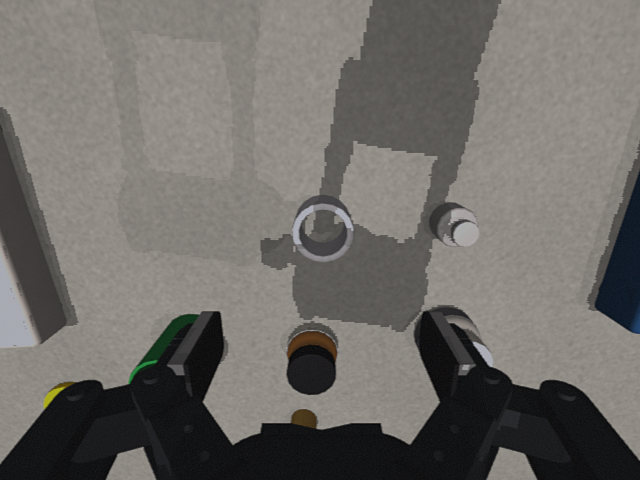

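Run:
```python
from h import *
im,st=grab("wrist")
g=cv2.cvtColor(im["color"],cv2.COLOR_BGR2GRAY)
cv2.imwrite("pics/w5c.png",cv2.resize(im["color"][180:280,270:370],None,fx=6,fy=6))
for uv in [(323.5,230.5),(292.5,230),(353.5,230),(323,199.5),(323,261)]: print(uv,onz(im,uv,.038,st).round(4))
```

```text
(323.5, 230.5) [0.4234 0.0082 0.038 ]
(292.5, 230) [ 0.4229 -0.0177  0.038 ]
(353.5, 230) [0.423  0.0332 0.038 ]
(323, 199.5) [0.3972 0.0078 0.038 ]
(323, 261) [0.4508 0.0077 0.038 ]
```

View pics/w5c.png

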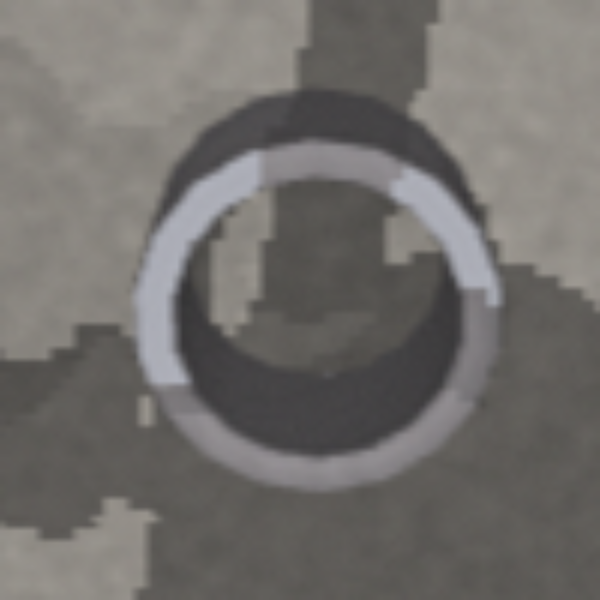

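```bash
python3 -m jog '[0,0.1,5,0.2,0,0,0,0,0.1,10,0.2,0,0,0,0,0.1,14,0.2,0,0,0,0,0.1,15.6,0.2,0,0,0,0,0.1,15.6,0.2,0,0,0,150,0.1,15.6,0.2,0,0,0,180,0.1,15.6,0.2,0,0,0,180,0.1,15.6,0.2,0,0,0,180,0.1,15.6,0.2,0,0,0,180,0.1,15.6,0.2,0,0,0]' 40
python3 - <<'E'
from h import *
tell(); im,st=grab("wrist"); cv2.imwrite("pics/w6.png",im["color"])
E
```

```text
clock: 10.25
position: [0.4262, 0.0082, 0.0156]
ee_rot: [-0.707, 0.707, 0.001, 0.001]
contact_force: [-0.7, -1.1, 6.3]
width: 0.0495
10.25 [0.4262 0.0082 0.0156] yaw -0.0 down [ 0.003 -0.001 -1.   ] w 0.0495 F [-0.7 -1.1  6.3]
```

View pics/w6.png

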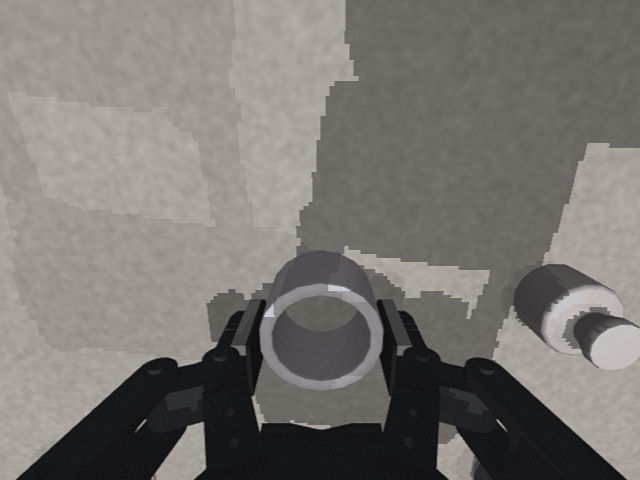

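Run:
```python
from h import *
im,st=grab("wrist"); print(st["position"])
for uv in [(321.5,337),(260,337),(383,337),(322,285),(322,390)]: print(uv,onz(im,uv,.038,st).round(4))
plan((.455,-.3366,.17),0)
```

```text
[0.42619784 0.0082489  0.01559797]
(321.5, 337) [0.4248 0.0089 0.038 ]
(260, 337) [ 0.4248 -0.0164  0.038 ]
(383, 337) [0.4248 0.0341 0.038 ]
(322, 285) [0.4012 0.0091 0.038 ]
(322, 390) [0.4518 0.0091 0.038 ]
shift cm [  2.93 -15.41 -34.49] turn [ 0.   -0.    0.02] dist 37.9
```

```bash
python3 -m jog '[180,0,-3,0,0,0,0,180,0,-9,0,0,0,0,180,0,-15.4,0,0,0,0,180,0.5,-15.4,-6,0,0,0,180,1,-15.4,-12,0,0,0,180,1.5,-15.4,-18,0,0,0,180,2,-15.4,-24,0,0,0,180,2.5,-15.4,-29,0,0,0,180,2.8,-15.4,-33,0,0,0,180,2.9,-15.4,-34.5,0,0,0,180,2.9,-15.4,-34.5,0,0,0,180,2.9,-15.4,-34.5,0,0,0]'
python3 - <<'E'
from h import *
tell(); im,st=grab("wrist"); cv2.imwrite("pics/w7.png",im["color"])
plan((.455,-.3369,.1),0)
E
```

```text
clock: 11.85
position: [0.4537, -0.3347, 0.1683]
ee_rot: [0.708, -0.707, 0.0, 0.0]
contact_force: [0.1, -0.3, -1.9]
width: 0.05
11.85 [ 0.4537 -0.3347  0.1683] yaw 0.0 down [-0.     0.002 -1.   ] w 0.05 F [ 0.1 -0.3 -1.9]
shift cm [ 0.12  6.84 -0.23] turn [-0.01  0.01 -0.  ] dist 6.8
```

View pics/w7.png

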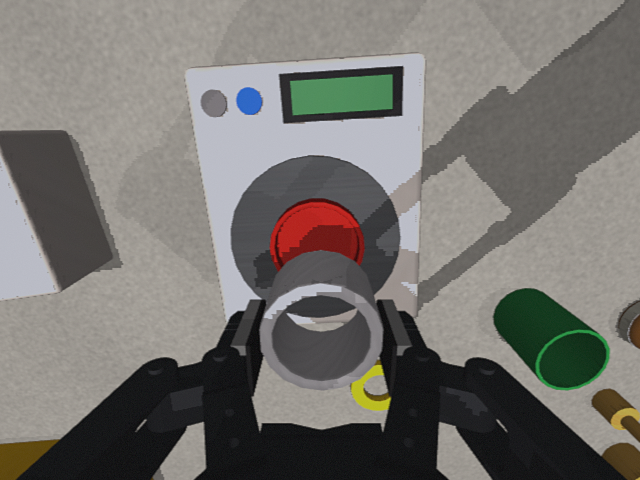

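Run:
```python
from h import *
im,st=grab("wrist");tell()
H,S,V=hsv(im); m=((H<8)|(H>172))&(S>90)
ct=max(cnts(m,500),key=cv2.contourArea)[:,0,:]
P=np.array([onz(im,p,.073,st)[:2] for p in ct if p[1]<243])
for _ in range(3):
    k=np.linalg.lstsq(np.c_[2*P,np.ones(len(P))],(P**2).sum(1),rcond=None)[0]
    r=np.sqrt(k[2]+k[0]**2+k[1]**2);e=np.abs(np.hypot(*(P-k[:2]).T)-r);print(k[:2].round(4),r.round(4),e.max().round(4),len(P));P=P[e<max(.0007,2*np.median(e))]
```

```text
11.95 [ 0.4539 -0.3348  0.1685] yaw 0.1 down [-0.     0.001 -1.   ] w 0.0501 F [-0.4  0.1 -1.3]
[ 0.4522 -0.3371] 0.0337 0.0007 130
[ 0.4521 -0.3371] 0.0337 0.0007 128
[ 0.4521 -0.3371] 0.0337 0.0007 128
```

```bash
python3 -m jog '[180,0.1,3,-0.2,0,0,0,180,0.1,6,-0.2,0,0,0,180,0.1,7.2,-0.2,0,0,0,180,0.1,7.2,-0.2,0,0,0,180,0.1,7.2,-0.2,0,0,0]' ; python3 -c "
from h import *
tell();plan((.4548,-.3376,.0786))"
```

```text
clock: 12.58
position: [0.4558, -0.3389, 0.0975]
ee_rot: [-0.707, 0.708, 0.001, 0.001]
contact_force: [0.4, 0.3, -1.0]
width: 0.05
12.57 [ 0.4558 -0.3389  0.0975] yaw -0.0 down [ 0.002 -0.001 -1.   ] w 0.05 F [ 0.4  0.3 -1. ]
shift cm [-0.1   1.89  0.13] turn [0. 0. 0.] dist 1.9
```

```bash
python3 -m jog '[180,-0.1,0,0.15,0,0,0,180,-0.1,0.8,0.15,0,0,0,180,-0.1,1.3,0.15,0,0,0,180,-0.1,1.7,0.15,0,0,0,180,-0.1,1.9,0.15,0,0,0,180,-0.1,2,0.15,0,0,0]' ; python3 -c "
from h import *
tell()"
```

```text
clock: 13.32
position: [0.4538, -0.3369, 0.0785]
ee_rot: [-0.707, 0.707, -0.0, 0.0]
contact_force: [-5.6, 3.1, 19.6]
width: 0.05
13.32 [ 0.4538 -0.3369  0.0785] yaw -0.0 down [-0. -0. -1.] w 0.05 F [-5.6  3.1 19.6]
```

```bash
python3 -m jog '[160,0,-0.1,0,0,0,0,120,0,-0.1,0,0,0,0,60,0,-0.1,0,0,0,0,0,0,-0.3,0,0,0,0,0,0,-2,0,0,0,0,0,0,-7,0,0,0,0,0,0,-9.2,0,0,0,0,0,0,-9.2,0,0,0,0,0,0,-9.2,0,0,0,0]'
python3 - <<'E'
from h import *
tell(); im,st=grab("wrist"); cv2.imwrite("pics/w8.png",cv2.resize(im["color"][110:320,190:450],None,fx=2.8,fy=2.8))
tell();plan((.661,-.0146,.18),0)
E
```

```text
clock: 14.45
position: [0.4534, -0.3364, 0.167]
ee_rot: [0.708, -0.707, 0.001, 0.0]
contact_force: [-0.3, 0.3, 0.4]
width: 0.0854
14.45 [ 0.4534 -0.3364  0.167 ] yaw -0.0 down [-0.002  0.002 -1.   ] w 0.0854 F [-0.3  0.3  0.4]
14.5 [ 0.4532 -0.3363  0.1666] yaw -0.0 down [-0.002  0.002 -1.   ] w 0.0851 F [-0.8  0.3  1. ]
shift cm [20.76 -1.31 32.18] turn [-0.02 -0.   -0.02] dist 38.3
```

View pics/w8.png

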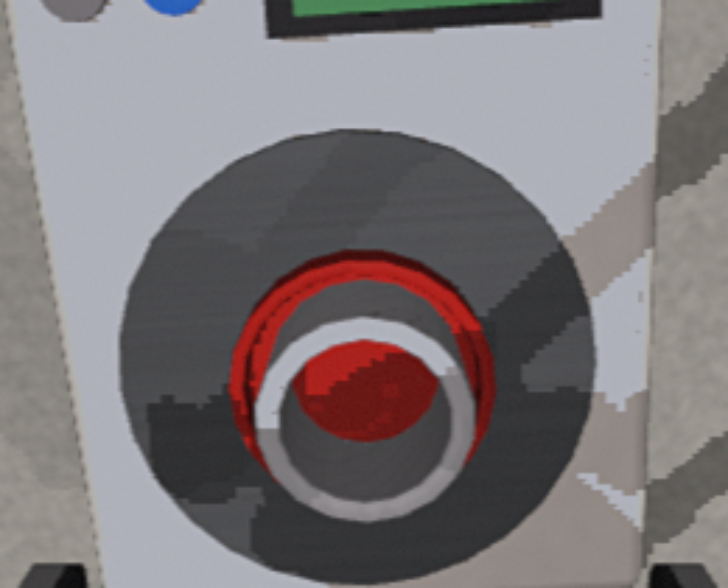

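```bash
python3 -m jog '[0,3.2,-1.3,5,0,0,0,0,6.4,-1.3,10,0,0,0,0,9.6,-1.3,15,0,0,0,0,12.8,-1.3,20,0,0,0,0,16,-1.3,25,0,0,0,0,19,-1.3,29.5,0,0,0,0,20.7,-1.3,32.2,0,0,0,0,20.7,-1.3,32.2,0,0,0,0,20.7,-1.3,32.2,0,0,0,0,20.7,-1.3,32.2,0,0,0]'
python3 - <<'E'
from h import *
tell(); im,st=grab("wrist"); cv2.imwrite("pics/w9.png",im["color"])
print("core",proj(im,(.661,-.0146,.075),st))
t=get_image("top"); cv2.imwrite("pics/t9.png",cv2.resize(t["color"][230:340,420:540],None,fx=5,fy=5))
E
```

```text
clock: 15.75
position: [0.6603, -0.0163, 0.1808]
ee_rot: [-0.707, 0.707, -0.001, 0.0]
contact_force: [0.3, -0.9, 0.6]
width: 0.0856
15.75 [ 0.6603 -0.0163  0.1808] yaw -0.1 down [-0.001 -0.    -1.   ] w 0.0856 F [ 0.3 -0.9  0.6]
core [322.4567985  242.23258447]
```

View pics/w9.png

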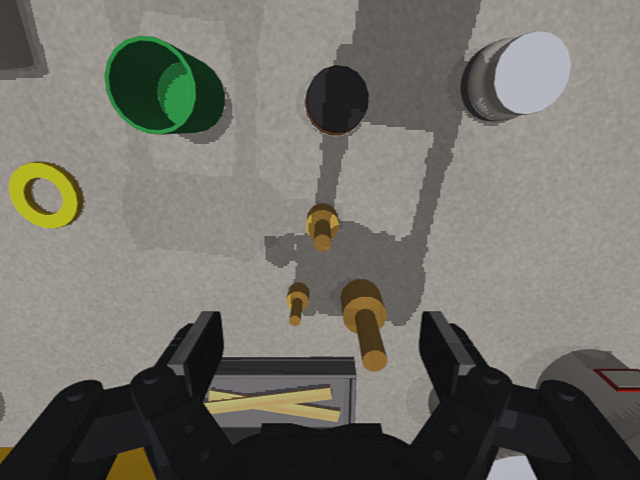

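View pics/t9.png

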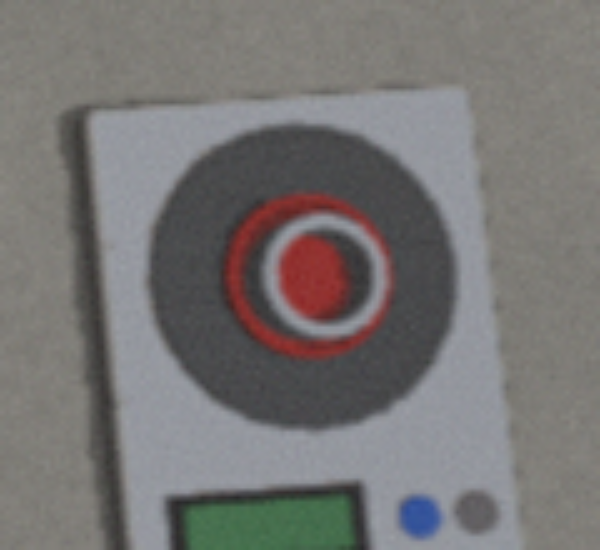

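```bash
python3 - <<'E'
from h import *
t=get_image("top")
print("sleeve",onz(t,(485.2-.5,285-.5),.101).round(4),"dish",onz(t,(481.3,284.8),.073).round(4))
E
python3 -m jog '[0,0.05,5,0.15,0,0,0,0,0.05,10,0.15,0,0,0,0,0.05,12.8,0.15,0,0,0,0,0.05,13.6,0.15,0,0,0,100,0.05,13.6,0.15,0,0,0,200,0.05,13.6,0.15,0,0,0,235,0.05,13.6,0.15,0,0,0,235,0.05,13.6,0.15,0,0,0,235,0.05,13.6,0.15,0,0,0,235,0.05,13.6,0.15,0,0,0,235,0.05,13.6,0.15,0,0,0]' 50
python3 - <<'E'
from h import *
tell(); im,st=grab("wrist"); cv2.imwrite("pics/w10.png",im["color"])
E
```

```text
sleeve [ 0.4534 -0.3354  0.101 ] dish [ 0.4547 -0.3356  0.073 ]
clock: 17.27
position: [0.6622, -0.0136, 0.0462]
ee_rot: [-0.707, 0.707, 0.0, 0.001]
contact_force: [-0.8, 0.8, 5.2]
width: 0.0128
17.27 [ 0.6622 -0.0136  0.0462] yaw -0.0 down [ 0.002 -0.    -1.   ] w 0.0128 F [-0.8  0.8  5.2]
```

View pics/w10.png

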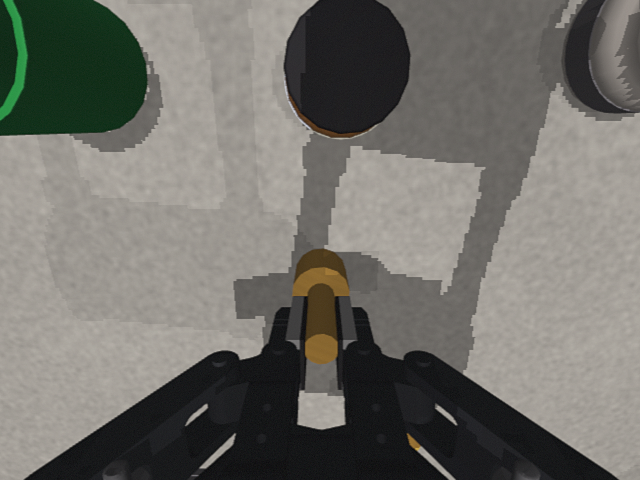

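```bash
python3 - <<'E'
from h import *
im,st=grab("wrist"); tell(); print(onz(im,(321.5,347),.075,st).round(4))
plan((.4535,-.336,.2),0)
E
python3 -m jog '[235,0,-3,0,0,0,0,235,0,-9,0,0,0,0,235,0,-15.4,0,0,0,0,235,0,-15.4,0,0,0,0]'
```

```text
17.38 [ 0.6622 -0.0136  0.0462] yaw -0.0 down [ 0.002 -0.    -1.   ] w 0.0124 F [-1.  -0.8  6.2]
[ 0.6611 -0.013   0.075 ]
shift cm [-20.83 -15.41 -32.25] turn [ 0.   -0.    0.01] dist 41.4
clock: 17.88
position: [0.6647, -0.0139, 0.205]
ee_rot: [-0.707, 0.708, 0.004, 0.004]
contact_force: [0.3, 0.9, -3.0]
width: 0.0124
```

```bash
python3 -m jog '[235,-3,0,-4.6,0,0,0,235,-6,0,-9.2,0,0,0,235,-9,0,-13.8,0,0,0,235,-12,0,-18.5,0,0,0,235,-15,0,-23,0,0,0,235,-18,0,-28,0,0,0,235,-20,0,-31,0,0,0,235,-20.7,0,-32.3,0,0,0,235,-20.7,0,-32.3,0,0,0,235,-20.7,0,-32.3,0,0,0,235,-20.7,0,-32.3,0,0,0]'
python3 - <<'E'
from h import *
tell(); im,st=grab("wrist"); cv2.imwrite("pics/w11.png",im["color"])
tell();plan((.4545,-.3366,.16),0)
E
```

```text
clock: 19.25
position: [0.4552, -0.3352, 0.1991]
ee_rot: [0.707, -0.707, -0.001, 0.0]
contact_force: [-0.1, -0.2, -0.6]
width: 0.0123
19.25 [ 0.4552 -0.3352  0.1991] yaw 0.1 down [ 0.     0.001 -1.   ] w 0.0123 F [-0.1 -0.2 -0.6]
19.3 [ 0.4552 -0.3354  0.1992] yaw 0.1 down [ 0.  0. -1.] w 0.0124 F [ 0.9 -0.3 -1. ]
shift cm [-0.07  3.92 -0.12] turn [-0.    0.01  0.  ] dist 3.9
```

View pics/w11.png

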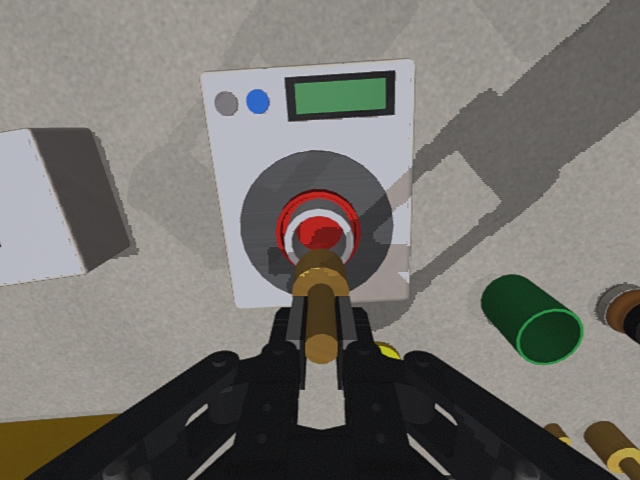

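```bash
python3 - <<'E'
from h import *
im,st=grab("wrist")
cv2.imwrite("pics/w11c.png",cv2.resize(im["color"][180:300,260:380],None,fx=5,fy=5))
for uv in [(285,243),(356,243),(320.5,209)]: print(onz(im,uv,.101,st).round(4))
E
python3 -m jog '[235,-0.1,2,-0.15,0,0,0,235,-0.1,4,-0.15,0,0,0,235,-0.1,4,-0.15,0,0,0,235,-0.1,4,-0.15,0,0,0]'
python3 - <<'E'
from h import *
tell();plan((.4545,-.3366,.109),0)
E
```

```text
[ 0.454  -0.3615  0.101 ]
[ 0.454  -0.3088  0.101 ]
[ 0.4283 -0.3352  0.101 ]
clock: 19.85
position: [0.4541, -0.3381, 0.16]
ee_rot: [-0.707, 0.707, 0.0, 0.0]
contact_force: [0.1, -0.5, -1.3]
width: 0.0124
19.85 [ 0.4541 -0.3381  0.16  ] yaw 0.0 down [ 0.001 -0.001 -1.   ] w 0.0124 F [ 0.1 -0.5 -1.3]
shift cm [0.03 5.1  0.15] turn [0.01 0.   0.01] dist 5.1
```

View pics/w11c.png

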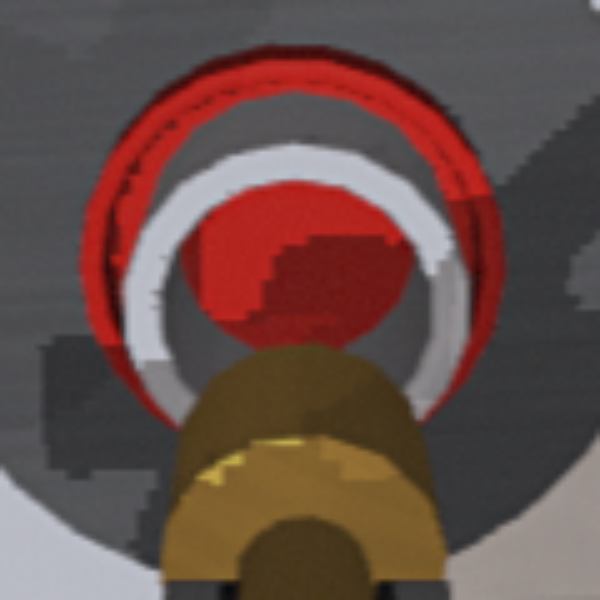

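```bash
python3 -m jog '[235,0.05,0,0.15,0,0,0,235,0.05,0.5,0.15,0,0,0,235,0.05,1.5,0.15,0,0,0,235,0.05,2.5,0.15,0,0,0,235,0.05,3.2,0.15,0,0,0,235,0.05,3.2,0.15,0,0,0]'
python3 - <<'E'
from h import *
tell()
E
```

```text
clock: 20.6
position: [0.4535, -0.3361, 0.1263]
ee_rot: [0.708, -0.707, 0.001, 0.0]
contact_force: [0.9, -0.2, -2.2]
width: 0.0124
20.6 [ 0.4535 -0.3361  0.1263] yaw -0.0 down [-0.001  0.001 -1.   ] w 0.0124 F [ 0.9 -0.2 -2.2]
```

```bash
python3 -m jog '[235,0.1,0.6,0,0,0,0,235,0.1,1.2,0,0,0,0,235,0.1,1.6,0,0,0,0,235,0.1,1.8,0,0,0,0,235,0.1,1.85,0,0,0,0]'
python3 - <<'E'
from h import *
tell()
E
```

```text
clock: 21.22
position: [0.455, -0.3364, 0.1092]
ee_rot: [0.707, -0.707, 0.0, -0.0]
contact_force: [-0.7, 1.3, 3.4]
width: 0.0122
21.23 [ 0.455  -0.3364  0.1092] yaw -0.0 down [ 0.  0. -1.] w 0.0122 F [-0.7  1.3  3.4]
```

Seated at z = 0.109, as predicted. Release and rise.

```bash
python3 -m jog '[215,0,0,0,0,0,0,180,0,0,0,0,0,0,120,0,0,0,0,0,0,60,0,-0.3,0,0,0,0,0,0,-2,0,0,0,0,0,0,-6,0,0,0,0,0,0,-9,0,0,0,0,0,0,-9,0,0,0,0,0,0,-9,0,0,0,0]'
python3 - <<'E'
from h import *
tell(); im,st=grab("wrist"); cv2.imwrite("pics/w12.png",cv2.resize(im["color"][130:330,200:440],None,fx=3,fy=3))
tell();plan((.6366,-.2696,.15),0)
E
```

```text
clock: 22.35
position: [0.4545, -0.3361, 0.198]
ee_rot: [0.707, -0.707, 0.0, 0.0]
contact_force: [0.3, -0.8, 0.5]
width: 0.0854
22.35 [ 0.4545 -0.3361  0.198 ] yaw -0.0 down [-0.001  0.001 -1.   ] w 0.0854 F [ 0.3 -0.8  0.5]
22.4 [ 0.4544 -0.3359  0.1975] yaw -0.0 down [-0.002  0.002 -1.   ] w 0.0854 F [-0.1  0.3  0.5]
shift cm [18.23  4.73  6.63] turn [-0.01 -0.   -0.01] dist 20.0
```

View pics/w12.png

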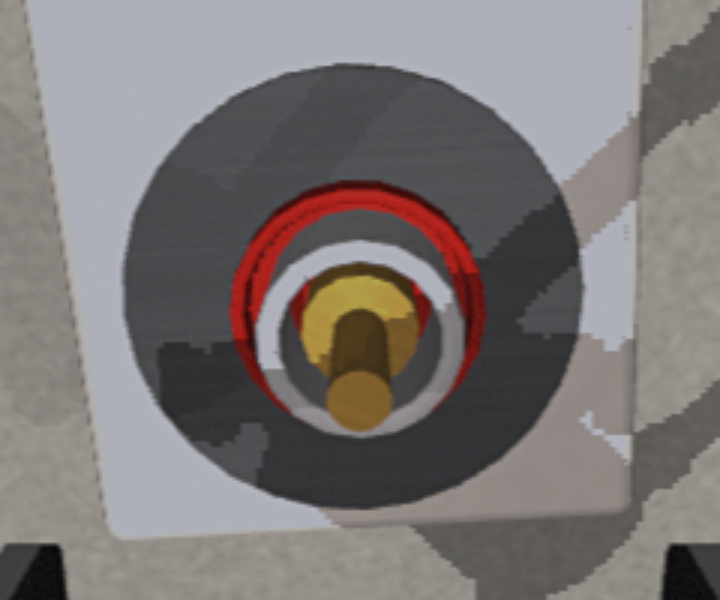

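```bash
python3 - <<'E'
from h import *
im,st=grab("wrist");tell();print("sleeve",onz(im,(320,242.6),.101,st).round(4))
E
python3 -m jog '[0,4,0,2,0,0,0,0,8,1,3,0,0,0,0,13,3,5,0,0,0,0,18.2,4.7,6.6,0,0,0,0,18.2,4.7,6.6,0,0,0,0,18.2,4.7,6.6,0,0,0,0,18.2,4.7,6.6,0,0,0]'
python3 - <<'E'
from h import *
tell(); im,st=grab("wrist"); cv2.imwrite("pics/w13.png",im["color"])
H,S,V=hsv(im); m=(H>22)&(H<36)&(S>90)
for ct in cnts(m,500):
    e=cv2.fitEllipse(ct); print(cv2.boundingRect(ct),np.round(e[0],1),np.round(e[1],1),onz(im,e[0],.008,st).round(4))
tell()
E
```

```text
22.45 [ 0.4543 -0.3358  0.1973] yaw -0.0 down [-0.002  0.002 -1.   ] w 0.0856 F [ 0.6 -0.1  0.4]
sleeve [ 0.4521 -0.3359  0.101 ]
clock: 23.32
position: [0.6359, -0.2712, 0.1521]
ee_rot: [-0.707, 0.707, -0.001, 0.0]
contact_force: [0.1, 0.3, -0.9]
width: 0.0854
23.32 [ 0.6359 -0.2712  0.1521] yaw -0.1 down [-0. -0. -1.] w 0.0854 F [ 0.1  0.3 -0.9]
(285, 194, 71, 69) [320.  228.2] [67.8 69.8] [ 0.6366 -0.2715  0.008 ]
23.38 [ 0.636  -0.2713  0.1524] yaw -0.1 down [ 0. -0. -1.] w 0.0851 F [ 1.1 -0.8 -1.2]
```

View pics/w13.png

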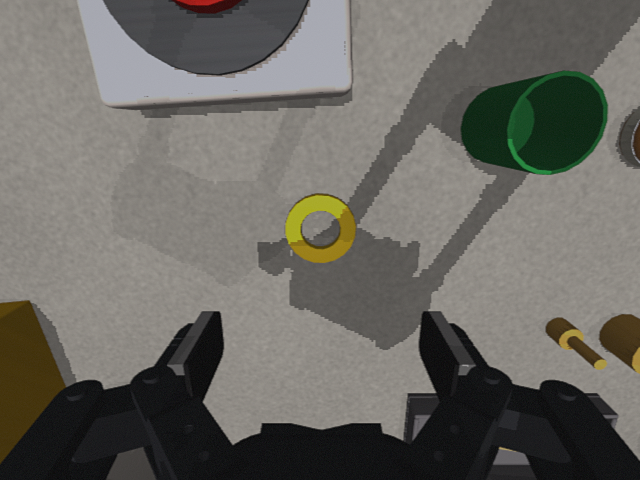

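```bash
python3 -m jog '[0,0.08,5,0,0,0,0,0,0.08,10,0,0,0,0,0,0.08,14,0,0,0,0,0,0.08,15.4,0,0,0,0,0,0.08,15.4,0,0,0,0,120,0.08,15.4,0,0,0,0,150,0.08,15.4,0,0,0,0,150,0.08,15.4,0,0,0,0,150,0.08,15.4,0,0,0,0]' 30
python3 - <<'E'
from h import *
tell(); im,st=grab("wrist"); cv2.imwrite("pics/w14.png",im["color"])
H,S,V=hsv(im); m=(H>20)&(H<36)&(S>90)
for ct in cnts(m,500):
    e=cv2.fitEllipse(ct); print(cv2.boundingRect(ct),np.round(e[0],1),np.round(e[1],1))
E
```

```text
clock: 24.5
position: [0.6393, -0.2715, 0.0009]
ee_rot: [-0.706, 0.708, 0.001, 0.002]
contact_force: [-0.7, 0.5, 6.3]
width: 0.0597
24.5 [ 0.6393 -0.2715  0.0009] yaw -0.0 down [ 0.004 -0.002 -1.   ] w 0.0597 F [-0.7  0.5  6.3]
(252, 249, 139, 127) [321.  312.8] [126.1 136.9]
```

View pics/w14.png

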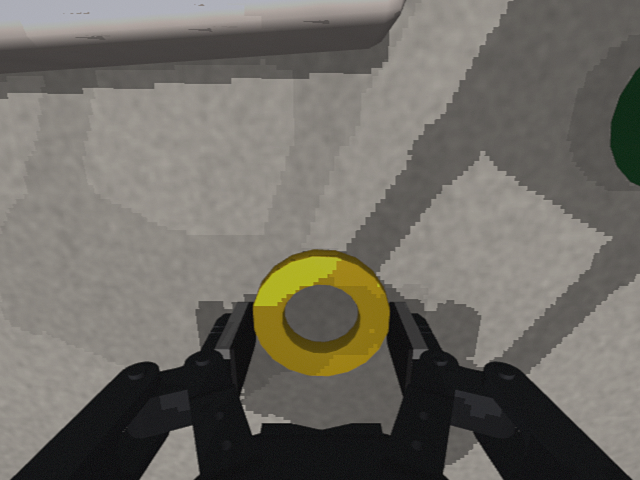

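```bash
python3 - <<'E'
from h import *
im,st=grab("wrist");tell()
for uv in [(321,314),(321,256),(321,376),(253,314),(389,314)]: print(onz(im,uv,.010,st).round(4))
plan((.4542,-.336,.2),0)
E
python3 -m jog '[150,0,-3,0,0,0,0,150,0,-9,0,0,0,0,150,0,-15,0,0,0,0,150,0,-18,0,0,0,0,150,-5,-20,-1.7,0,0,0,150,-10,-20,-3.5,0,0,0,150,-14.5,-20,-5,0,0,0,150,-18.5,-20,-6.45,0,0,0,150,-18.5,-20,-6.45,0,0,0,150,-18.5,-20,-6.45,0,0,0,150,-18.5,-20,-6.45,0,0,0]'
python3 - <<'E'
from h import *
tell(); im,st=grab("wrist"); cv2.imwrite("pics/w15.png",im["color"]);tell()
E
```

```text
24.6 [ 0.6393 -0.2715  0.0009] yaw -0.0 down [ 0.004 -0.002 -1.   ] w 0.0601 F [-1.4 -0.3  5.7]
[ 0.635 -0.271  0.01 ]
[ 0.6074 -0.271   0.01  ]
[ 0.6686 -0.2711  0.01  ]
[ 0.635  -0.3013  0.01  ]
[ 0.635  -0.2408  0.01  ]
shift cm [-18.43 -19.97  -6.51] turn [ 0.02 -0.    0.03] dist 27.9
clock: 25.98
position: [0.454, -0.3348, 0.1982]
ee_rot: [-0.707, 0.707, 0.001, 0.0]
contact_force: [-0.7, -0.5, -0.5]
width: 0.0594
25.98 [ 0.454  -0.3348  0.1982] yaw 0.0 down [ 0.001 -0.    -1.   ] w 0.0594 F [-0.7 -0.5 -0.5]
26.02 [ 0.4539 -0.3347  0.1979] yaw 0.0 down [ 0.001 -0.    -1.   ] w 0.0599 F [-0.1 -0.6 -0.7]
```

View pics/w15.png

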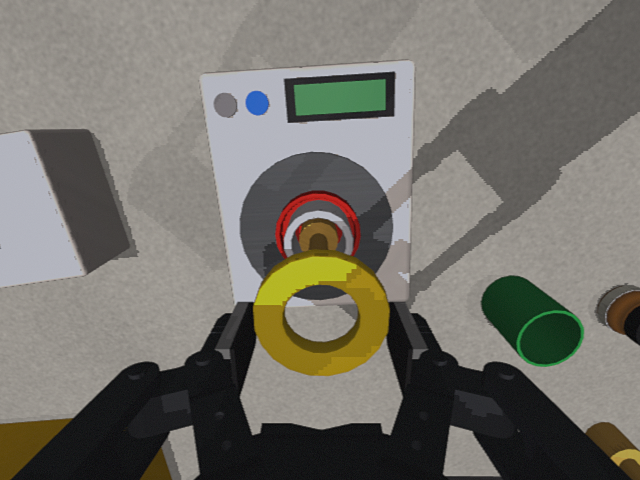

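```bash
python3 -m jog '[150,0.1,2,-0.1,0,0,0,150,0.1,4,-0.1,0,0,0,150,0.1,4.3,-0.1,0,0,0,150,0.1,4.3,-0.1,0,0,0]'
python3 - <<'E'
from h import *
tell(); im,st=grab("wrist"); cv2.imwrite("pics/w16.png",im["color"][150:400,200:450])
s=get_image("side"); cv2.imwrite("pics/s16.png",cv2.resize(s["color"][240:480,280:520],None,fx=2.5,fy=2.5))
plan((.4550,-.3364,.13),0)
E
```

```text
clock: 26.52
position: [0.4544, -0.3359, 0.1549]
ee_rot: [0.707, -0.707, -0.0, 0.0]
contact_force: [-0.4, 0.3, 0.5]
width: 0.0596
26.52 [ 0.4544 -0.3359  0.1549] yaw 0.0 down [ 0.  0. -1.] w 0.0596 F [-0.4  0.3  0.5]
shift cm [ 0.04  2.56 -0.  ] turn [ 0.01 -0.    0.01] dist 2.6
```

View pics/w16.png

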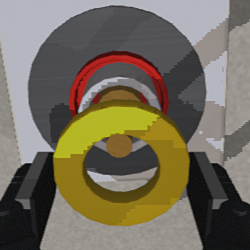

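View pics/s16.png

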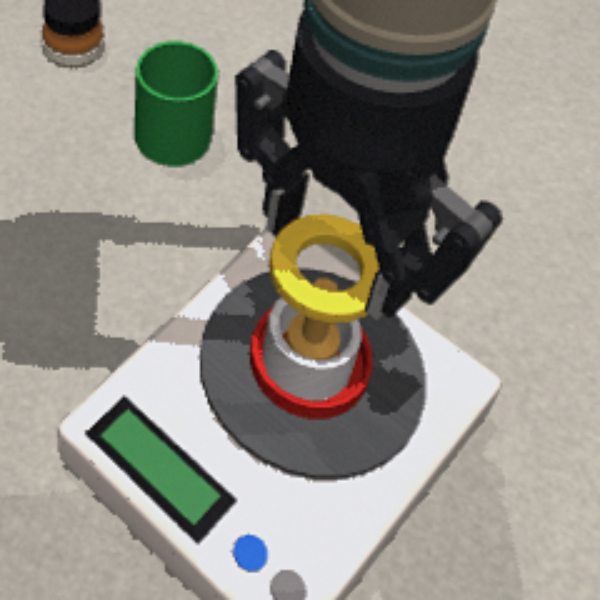

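```bash
python3 -m jog '[150,0.05,1,0,0,0,0,150,0.05,2,0,0,0,0,150,0.05,3,0,0,0,0,150,0.05,4,0,0,0,0,150,0.05,4.5,0,0,0,0,150,0.05,4.5,0,0,0,0,150,0.05,4.5,0,0,0,0]'
python3 - <<'E'
from h import *
tell(); im,st=grab("wrist"); cv2.imwrite("pics/w17.png",cv2.resize(im["color"][200:400,220:420],None,fx=3,fy=3))
s=get_image("side"); cv2.imwrite("pics/s17.png",cv2.resize(s["color"][300:420,350:470],None,fx=5,fy=5))
E
```

```text
clock: 27.5
position: [0.4545, -0.3362, 0.11]
ee_rot: [-0.707, 0.707, 0.0, 0.0]
contact_force: [0.2, 0.4, 0.0]
width: 0.06
27.5 [ 0.4545 -0.3362  0.11  ] yaw -0.0 down [ 0.001 -0.    -1.   ] w 0.06 F [0.2 0.4 0. ]
```

View pics/w17.png

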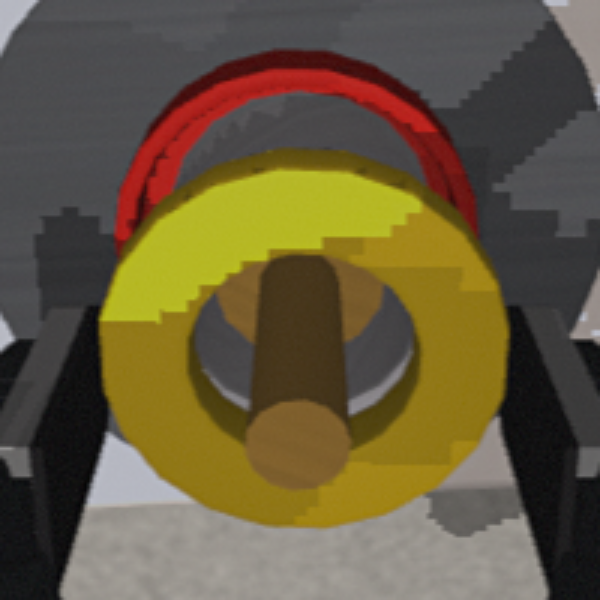

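View pics/s17.png

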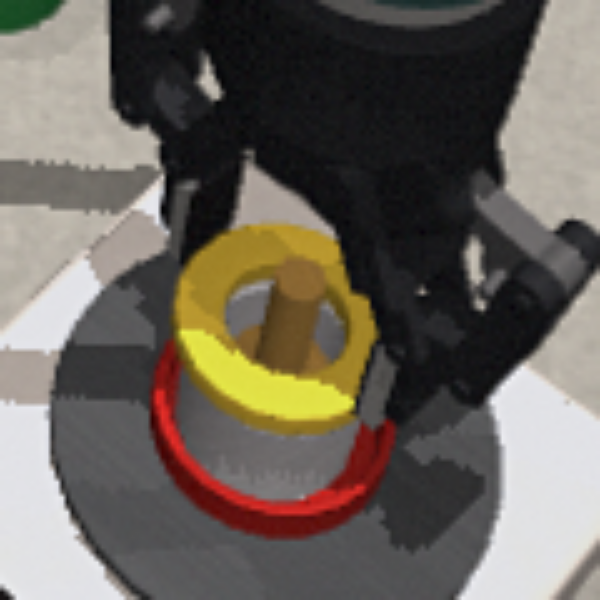

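Run:
```python
from h import *
im,st=grab("wrist");tell()
f=lambda u,v,z:onz(im,(220+u/3,200+v/3),z,st).round(4)
print("tip",f(298,445,.138));print("cover",(f(304,168,.119)+f(304,527,.119))/2,f(101,345,.119),f(508,345,.119))
print("hole",(f(304,240,.119)+f(304,450,.119))/2, f(188,340,.119),f(420,340,.119))
s=get_image("side")
g=lambda u,v,z:onz(s,(350+u/5,300+v/5),z).round(4)
print("side tip",g(300,280,.138))
```

```text
27.65 [ 0.4545 -0.3362  0.1102] yaw -0.0 down [ 0.001 -0.001 -1.   ] w 0.0595 F [-0.1  0.6 -0.8]
tip [ 0.4548 -0.3365  0.138 ]
cover [ 0.45335 -0.33565  0.119  ] [ 0.4509 -0.3658  0.119 ] [ 0.451  -0.3053  0.119 ]
hole [ 0.45165 -0.33565  0.119  ] [ 0.4501 -0.3529  0.119 ] [ 0.4502 -0.3184  0.119 ]
side tip [ 0.4533 -0.3366  0.138 ]
```

```bash
python3 -m jog '[150,0.05,0.4,0,0,0,0,150,0.05,0.7,0,0,0,0,150,0.05,0.85,0,0,0,0,150,0.05,0.9,0,0,0,0]'
python3 - <<'E'
from h import *
tell()
E
```

```text
clock: 28.2
position: [0.4548, -0.3359, 0.1018]
ee_rot: [-0.707, 0.707, -0.0, 0.0]
contact_force: [-2.1, 1.9, 8.8]
width: 0.0597
28.2 [ 0.4548 -0.3359  0.1018] yaw -0.0 down [ 0. -0. -1.] w 0.0597 F [-2.1  1.9  8.8]
```

Contact at z = 0.1018, as predicted. Release.

```bash
python3 -m jog '[125,0,0,0,0,0,0,100,0,0,0,0,0,0,60,0,0,0,0,0,0,0,0,-0.2,0,0,0,0,0,0,-1.5,0,0,0,0,0,0,-5,0,0,0,0,0,0,-9,0,0,0,0,0,0,-10,0,0,0,0,0,0,-10,0,0,0,0]'
python3 - <<'E'
from h import *
tell(); im,st=grab("wrist"); cv2.imwrite("pics/w18.png",cv2.resize(im["color"][130:330,200:440],None,fx=3,fy=3))
s=get_image("side"); cv2.imwrite("pics/s18.png",cv2.resize(s["color"][300:420,340:480],None,fx=5,fy=5))
tell();plan((.5501,-.1261,.2),0)
E
```

```text
clock: 29.32
position: [0.455, -0.3361, 0.2014]
ee_rot: [-0.707, 0.707, 0.0, 0.001]
contact_force: [0.6, 0.3, -1.2]
width: 0.0855
29.32 [ 0.455  -0.3361  0.2014] yaw -0.0 down [ 0.001 -0.001 -1.   ] w 0.0855 F [ 0.6  0.3 -1.2]
29.43 [ 0.4541 -0.3354  0.1996] yaw -0.0 down [-0.002  0.002 -1.   ] w 0.0852 F [-0.3  0.6  0.5]
shift cm [ 9.590e+00 -2.000e-02  2.093e+01] turn [-0.01 -0.   -0.01] dist 23.0
```

View pics/w18.png

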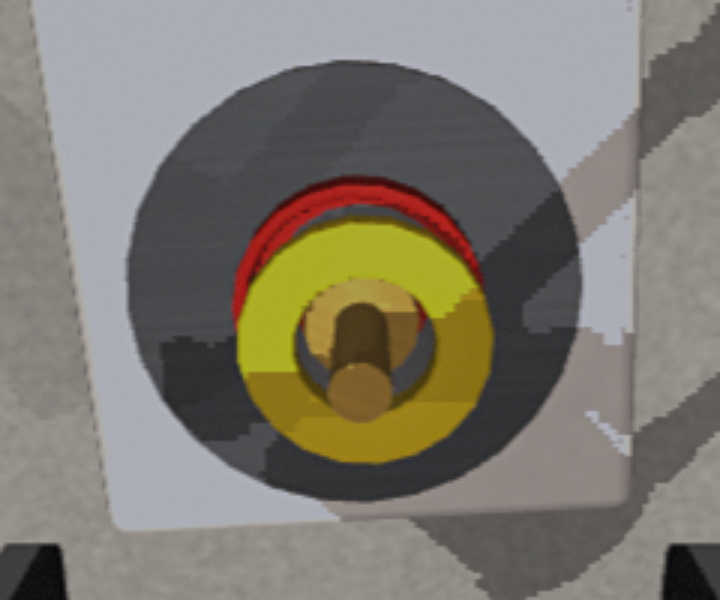

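View pics/s18.png

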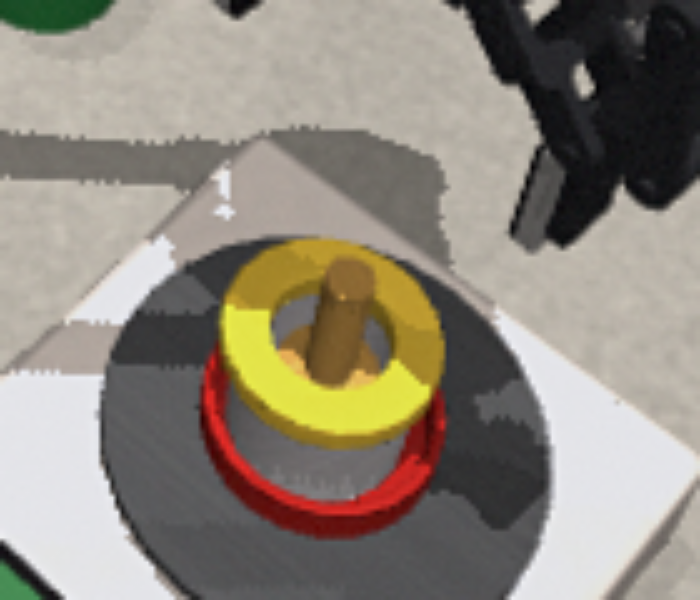

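```bash
python3 -m jog '[0,2,0,5,0,0,0,0,4.5,0,10,0,0,0,0,7,0,15,0,0,0,0,9.3,0,20,0,0,0,0,9.6,0,20.9,0,0,0,0,9.6,0,20.9,0,0,0,0,9.6,0,20.9,0,0,0,0,9.6,0,20.9,0,0,0]'
python3 - <<'E'
from h import *
tell(); im,st=grab("wrist"); cv2.imwrite("pics/w19.png",im["color"])
t=get_image("top"); cv2.imwrite("pics/t19.png",cv2.resize(t["color"][240:330,430:530],None,fx=6,fy=6))
tell()
E
```

```text
clock: 30.42
position: [0.5504, -0.1284, 0.2006]
ee_rot: [-0.707, 0.707, -0.001, 0.001]
contact_force: [-0.2, -0.5, 0.0]
width: 0.0857
30.43 [ 0.5504 -0.1284  0.2006] yaw -0.1 down [-0. -0. -1.] w 0.0857 F [-0.2 -0.5  0. ]
30.52 [ 0.5506 -0.1281  0.2008] yaw -0.1 down [-0. -0. -1.] w 0.0852 F [ 0.3  0.1 -0.7]
```

View pics/w19.png

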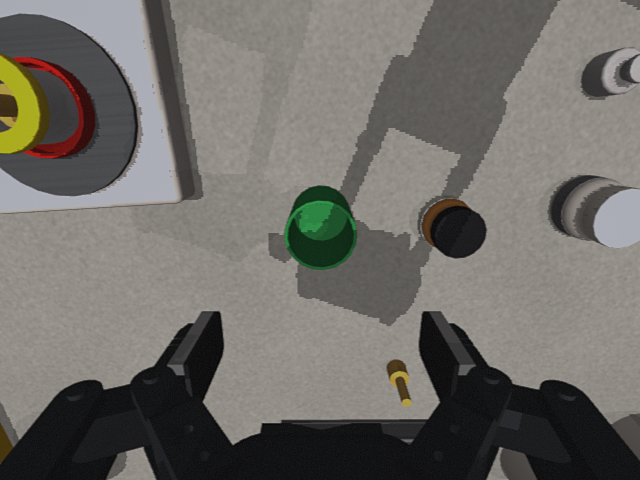

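View pics/t19.png

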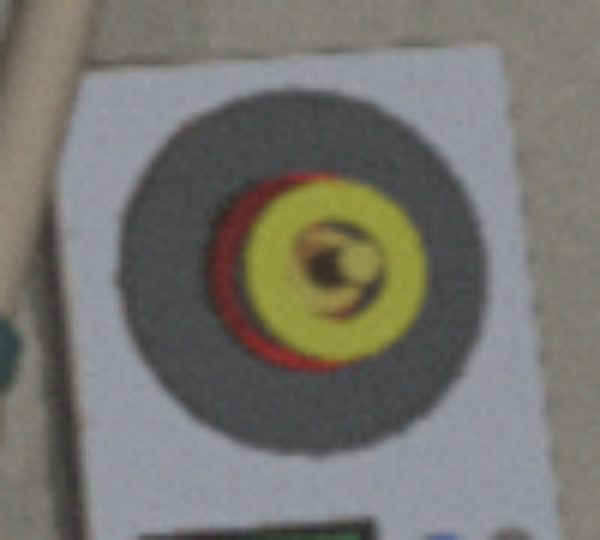

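Run:
```python
from h import *
im,st=grab("wrist");tell()
print("cup",onz(im,(321,234.5),.075,st).round(4),onz(im,(285,234.5),.075,st).round(4),onz(im,(357,234.5),.075,st).round(4),onz(im,(321,200),.075,st).round(4))
t=get_image("top");f=lambda u,v,z:onz(t,(430+u/6-.42,240+v/6-.42),z).round(4)
print("cover",f(336,270,.111),"tip",f(362,266,.138),"pan",f(304,271,.058))
```

```text
30.57 [ 0.5507 -0.1279  0.2008] yaw -0.1 down [ 0. -0. -1.] w 0.0854 F [ 0.6  0.4 -0.3]
cup [ 0.5514 -0.1275  0.075 ] [ 0.5513 -0.157   0.075 ] [ 0.5515 -0.098   0.075 ] [ 0.5227 -0.1275  0.075 ]
cover [ 0.4526 -0.3345  0.111 ] tip [ 0.452  -0.3361  0.138 ] pan [ 0.4558 -0.3373  0.058 ]
```

```bash
python3 -m jog '[0,0.05,6,0,0,0,0,0,0.05,12,0,0,0,0,0,0.05,16,0,0,0,0,0,0.05,17,0,0,0,0,0,0.05,17,0,0,0,0,120,0.05,17,0,0,0,0,160,0.05,17,0,0,0,0,160,0.05,17,0,0,0,0,160,0.05,17,0,0,0,0]' 25
python3 - <<'E'
from h import *
tell(); im,st=grab("wrist"); cv2.imwrite("pics/w20.png",im["color"])
E
```

```text
clock: 31.75
position: [0.553, -0.1276, 0.0329]
ee_rot: [-0.707, 0.708, 0.001, 0.002]
contact_force: [0.7, -0.4, 6.9]
width: 0.0587
31.75 [ 0.553  -0.1276  0.0329] yaw -0.0 down [ 0.004 -0.001 -1.   ] w 0.0587 F [ 0.7 -0.4  6.9]
```

View pics/w20.png

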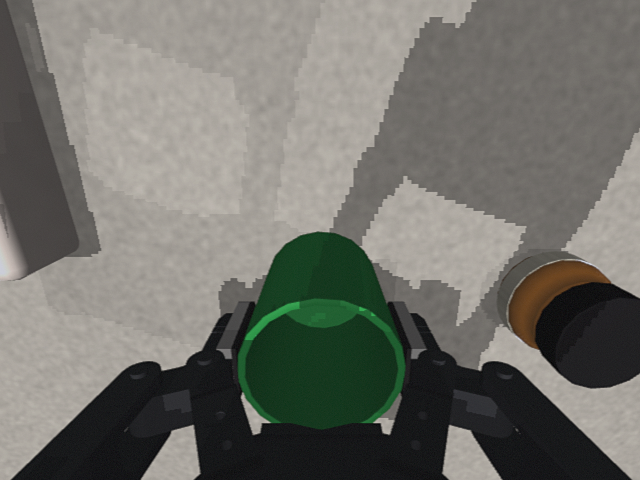

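```bash
python3 -c "
from h import *
plan((.4365,.3588,.2),0)"
python3 -m jog '[160,0,-3,0,0,0,0,160,0,-9,0,0,0,0,160,0,-15,0,0,0,0,160,-1.2,-16.7,5,0,0,0,160,-2.5,-16.7,10.5,0,0,0,160,-3.8,-16.7,16,0,0,0,160,-5.1,-16.7,21.5,0,0,0,160,-6.4,-16.7,27,0,0,0,160,-7.7,-16.7,32.5,0,0,0,160,-9,-16.7,38,0,0,0,160,-10.3,-16.7,43.5,0,0,0,160,-11.6,-16.7,48.6,0,0,0]'
python3 -c "
from h import *
plan((.4365,.3588,.2),0)"
```

```text
shift cm [-11.6  -16.83  48.61] turn [ 0.01 -0.    0.03] dist 52.7
clock: 33.3
position: [0.4348, 0.3609, 0.1985]
ee_rot: [0.707, -0.707, -0.0, -0.0]
contact_force: [1.1, 0.3, -1.3]
width: 0.0591
shift cm [ 0.17 -0.15 -0.21] turn [-0.    0.    0.01] dist 0.3
```

```bash
python3 -m jog '[160,0,0,0,0,0,0,160,0,0,0,0,0,0,160,0,0,0,0,0,0]'
python3 - <<'E'
from h import *
tell(); im,st=grab("wrist"); cv2.imwrite("pics/w21.png",im["color"])
for y in(-.0675,.0675):
  for x in (-.0675,.0675): print(proj(im,(.435+x,.359+y,.068),st).round(0))
plan((.4365,.3588,.115),0)
E
```

```text
clock: 33.67
position: [0.4359, 0.3578, 0.198]
ee_rot: [-0.707, 0.707, -0.001, 0.001]
contact_force: [-0.3, -0.1, -1.9]
width: 0.0588
33.67 [0.4359 0.3578 0.198 ] yaw -0.1 down [ 0. -0. -1.] w 0.0588 F [-0.3 -0.1 -1.9]
[234. 147.]
[246. 304.]
[410. 146.]
[398. 303.]
shift cm [0.05 8.3  0.11] turn [ 0.   -0.02  0.  ] dist 8.3
```

View pics/w21.png

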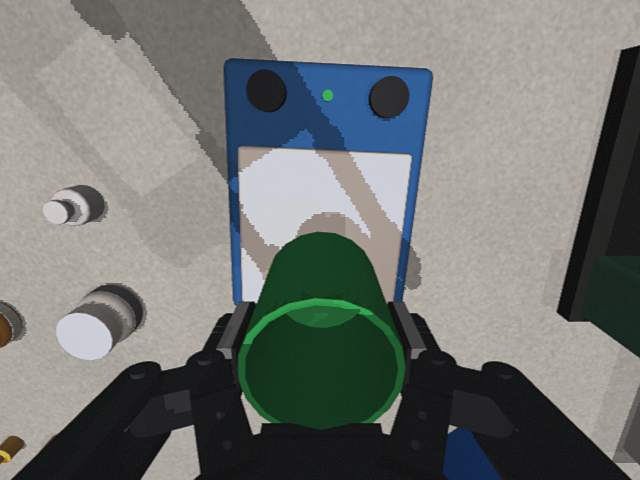

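Run:
```python
import cv2
i=cv2.imread("pics/top0.png"); cv2.imwrite("pics/t0p.png",cv2.resize(i[250:370,105:210],None,fx=5,fy=5))
```

```text
(no output)
```

View pics/t0p.png

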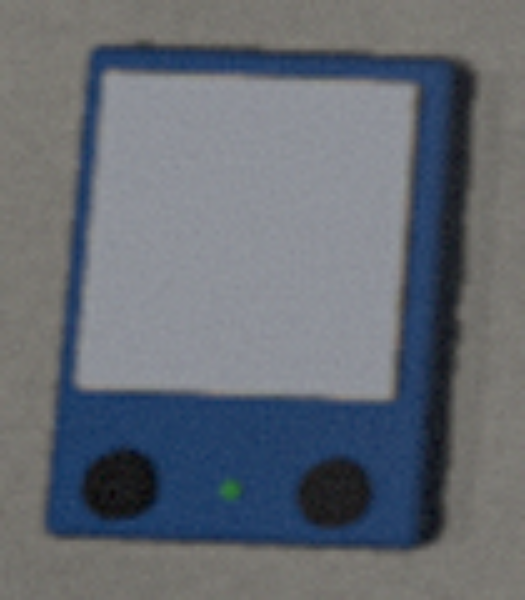

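Run:
```python
from h import *
im,st=grab("wrist"); tell()
a=onz(im,(239,147),.068,st);b=onz(im,(412,153.5),.068,st)
d=(b-a)/np.linalg.norm(b-a); n=np.array([-d[1],d[0],0]); n*=np.sign(n[0])
print(np.linalg.norm(b-a),((a+b)/2+n*.0675).round(4))
t=get_image("top");print(onz(t,(154.2,296.6),.068).round(4))
```

```text
33.77 [0.436  0.3578 0.198 ] yaw -0.1 down [ 0. -0. -1.] w 0.059 F [-0.2  0.5 -0.3]
0.13310047762555016 [0.4378 0.3595 0.068 ]
[0.4357 0.3575 0.068 ]
```

```bash
python3 -m jog '[160,0.2,3,0.1,0,0,0,160,0.2,6,0.1,0,0,0,160,0.2,8,0.1,0,0,0,160,0.2,9,0.1,0,0,0,160,0.2,9.4,0.1,0,0,0,160,0.2,9.6,0.1,0,0,0,160,0.2,9.7,0.1,0,0,0]'; python3 -c "
from h import *
tell()"
```

```text
clock: 34.7
position: [0.4381, 0.3603, 0.1015]
ee_rot: [0.707, -0.707, -0.0, -0.001]
contact_force: [0.0, 1.2, -1.2]
width: 0.0588
34.7 [0.4381 0.3603 0.1015] yaw -0.0 down [ 0.001  0.001 -1.   ] w 0.0588 F [ 0.   1.2 -1.2]
```

```bash
python3 -m jog '[160,0,0.05,-0.1,0,0,0,160,0,0.1,-0.1,0,0,0,160,0,0.15,-0.1,0,0,0]'; python3 -c "
from h import *
tell()"
```

```text
clock: 35.08
position: [0.4379, 0.3596, 0.1009]
ee_rot: [0.708, -0.707, -0.0, -0.001]
contact_force: [-2.6, 0.6, 9.8]
width: 0.0587
35.08 [0.4379 0.3596 0.1009] yaw -0.0 down [ 0.001  0.002 -1.   ] w 0.0587 F [-2.6  0.6  9.8]
```

The cup is seated on the plate with contact force. Release, rise and back off.

```bash
python3 -m jog '[130,0,0,0,0,0,0,90,0,0,0,0,0,0,40,0,0,0,0,0,0,0,0,-0.2,0,0,0,0,0,0,-2,0,0,0,0,0,0,-7,0,0,0,0,0,0,-12,0,0,0,0,0,0,-12,0,0,0,0,0,-8,-14,0,0,0,0,0,-14,-15,0,0,0,0,0,-14,-15,0,0,0,0,0,-14,-15,0,0,0,0]'
python3 - <<'E'
from h import *
tell()
s=get_image("side");t=get_image("top")
cv2.imwrite("pics/sF.png",s["color"]);cv2.imwrite("pics/tF.png",t["color"])
E
```

```text
clock: 36.58
position: [0.297, 0.3589, 0.249]
ee_rot: [-0.707, 0.707, 0.001, -0.0]
contact_force: [0.3, 0.7, 0.4]
width: 0.0854
36.58 [0.297  0.3589 0.249 ] yaw 0.1 down [ 0.001 -0.    -1.   ] w 0.0854 F [0.3 0.7 0.4]
```

View pics/sF.png

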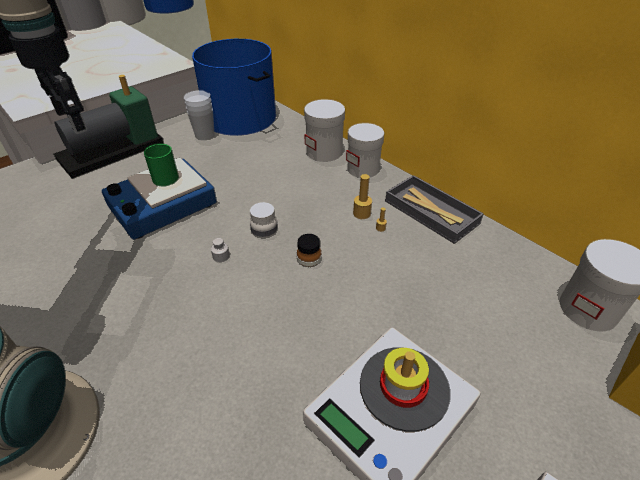

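View pics/tF.png

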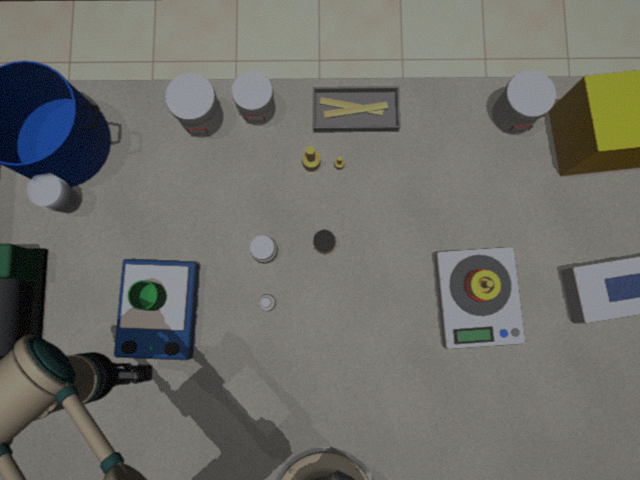

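Run:
```python
from h import *
t=get_image("top");s=get_image("side")
H,S,V=hsv(t)
for nm,m,z,box in [("cup",(H>45)&(H<85)&(S>90),.143,(100,200)),("cover",(H>24)&(H<36)&(S>90),.111,(440,520))]:
    for ct in cnts(m,100):
        x,y,w,h=cv2.boundingRect(ct)
        if box[0]<x<box[1] and 250<y<330:
            hull=cv2.convexHull(ct); e=cv2.fitEllipse(hull); print(nm,(x,y,w,h),np.round(e[0],1),np.round(e[1],1),onz(t,e[0],z).round(4))
a=cv2.resize(t["color"][255:320,110:175],None,fx=6,fy=6);b=cv2.resize(s["color"][335:415,365:445],None,fx=4.875,fy=4.875);cv2.imwrite("pics/fin.png",np.hstack([a,b]))
o=cv2.imread("pics/top0.png")
for n,(u,v) in {"jar":(263,249),"pot":(324,241),"weight":(267,302)}.items():
    d=cv2.absdiff(o[v-18:v+18,u-18:u+18],t["color"][v-18:v+18,u-18:u+18]); print(n,d.mean().round(2),d.max())
```

```text
cup (128, 281, 38, 29) [146.1 295.2] [29.4 38. ] [0.4347 0.3521 0.143 ]
cover (470, 270, 31, 30) [485.3 284.5] [29.4 30.8] [ 0.4526 -0.334   0.111 ]
jar 3.56 14
pot 3.86 17
weight 3.47 14
```

View pics/fin.png

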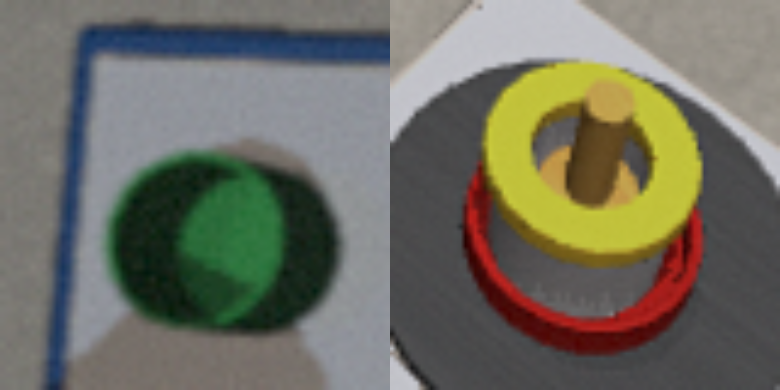

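Run:
```python
from h import *
tell(); print(sign_off())
```

```text
36.77 [0.299  0.3591 0.2486] yaw -0.1 down [-0.    -0.001 -1.   ] w 0.0859 F [-0.1  0.  -0.9]
the job is handed in; nothing more can be done
None
```

I built the mould on the scale's pan in the order asked: dish, sleeve, the middle-sized brass core with its stem up, then the cover ring. After that I stood the green cup upright on the stirrer plate. I handed the job in at 36.8 s, with the gripper open and clear of everything.

**Seating:** each mould part touched down within 0.5 mm of its expected height. The contact forces I read at set-down were at most about 20 N.

**Last pictures:** all four mould parts are nested with the cover lying flat over the stem, and the cup is upright on the plate. The areas around the jar, pot and weight look unchanged from the start.

**Not exact:**
- The cover is about 1.5–2 mm off the sleeve's centre by the top camera.
- The mould is about 2–3 mm off the pan's centre.
- The cup is within a few millimetres of the plate's centre.
- The top and wrist cameras disagreed by up to 2 mm, which is about their stated accuracy. I left these small offsets as they were.

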